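# Seat the tap core in its cleaning block and clamp it

## Robot

A 7-joint arm with a two-finger parallel gripper is mounted at the origin on a cart in front of the work surface, level with it; the furniture and walls round the work are solid. World frame = base frame: x ahead of the robot, y to its left, z up, the work surface at z = 0. Lengths are in m, angles in rad, forces in N, time in s.
With the tool pointing down it reaches from about 0.425 to 0.875 m from the base axis. Payload 4.7 kg.
Tool frame: the origin (TCP) lies at the very end of the fingers, on their centre line; the grasp point (between the pads) lies behind it (ctrl.tcp_to_grasp is the y of the grasp point in the tool frame, in m); y points along the fingers, x is the direction in which the jaws open and shut, and the axes are right-handed (so a half turn about y gives the same grasp; the last joint's range is limited). The gripper opens to 87 mm and grips with 3 to 60 N. Pads are 19 mm wide; open, the fingers measure 117 mm over their backs; the gripper's body (75 mm by 190 mm) begins 51 mm behind the grasp point.
Start: joints at [-1.329, 0.321, -0.07, 1.45, 0.023, 1.371, -0.057], TCP at [0.147, 0.633, 0.223] pointing down, gripper open.
Joint ranges: [-2.86, 2.86], [-0.3, 2.09], [-1.38, 1.24], [0.06, 2.45], [-1.56, 4.7], [0.09, 2.05], [-2.69, 2.69]. Speed limits (rad/s): [2.57, 2.57, 3.14, 3.14, 3.14, 3.14, 3.14].

## Interface

Orientations are given as a rotation vector (axis times angle).
In Python, from bench import ctrl, get_image, workorder gives the robot as it stands.
- The arm moves only by the tool drive_tool, never from a script. Its argument "increments" is text: rows parted by semicolons, each of 5 numbers parted by spaces: the shift along the tool's x, y, z in mm, then the turn about the tool's y in degrees, then the closure in counts, from 0 (fully open) to 255 (shut). In form: tx ty tz yaw fingers; .... A call has 1 to 20 rows; each row shifts and turns the commanded pose from where the row before left it, along the tool's axes as they then stand; what a row does not reach is not made up. A row lasts 1/8 s, in which the tool goes at most 62.5 mm and 10.7 degrees, less where a joint would pass 70% of its speed; a pose out of reach is approached as far as the arm can. A call is refused whole if a number of a shift passes 62.5 or a number of a turn 10.7, either way. A call with a gripper value outside its range is refused whole. The fingers move at their own pace and stop on an object; "squeeze" is the grip in N (left out, the last holds). Time passes only in rows, so rows that do not move let the fingers close. It gives the time, the measured TCP pose, the force and the opening at its end, in the units of the state.
- ctrl.get_state(): the state, without advancing time (a new reading comes with each control period).
- get_image(name): name is "scene" or "side" or "wrist"; returns a dict with "img" (480x640x3 uint8, red, green, blue), "mtx" (3x3 intrinsics, pixels), "camera_from_world" (4x4, takes a point from world to camera coordinates). Camera axes: x right, y up, looking along -z (the intrinsics and any distortion apply to the point x, -y, -z); pixel columns grow to the right and rows downward; lengths in m; the calibration is good to about 2 mm. The wrist camera is an equidistant fisheye: a pixel r from the principal point sees the ray r / f radians off the axis. A picture is of the moment at which its call begins. There is no depth.
- workorder.close_job(): hands the job in, once; it reports no verdict.
The state is a dict: "time": time; "joint_positions": joint angles; "qd": joint speeds; "joint_torque": joint torques, N m; "position": TCP position; "tool_rot": TCP orientation; "ft_force": force on the tool from outside, world axes, zero at the start; "torque": the same for the moment, N m; "grip_width": opening from 0.0 (shut) to 1.0 (fully open).
Only numpy, scipy, OpenCV 4.12 (cv2) and the standard library are available. Lean on these libraries where they do the work, as an engineer would, in place of code of your own. Each camera call takes 0.05 s, during which the arm holds its last target.

## Task

Move the tap core from the ring holder into the socket of the cleaning block. A slot hidden at the bottom of the socket takes the tongue under the core: press lightly and turn the core until you feel it drop fully home with its collar flush on the socket's rim, and let go. Only then swing the hinged clamp bar over and press it gently down until its pad rests on the core; never force anything, and leave the jigger and the spare nozzle standing where they are.

Things in the scene. Friction and masses are not known exactly. Their poses are not given: they have to be found in the camera images.
- core_grip (a point): Centre of the black grip wing on the loose tap core (steel plug, about 0.2 kg). Wing: 14 mm thick along this point's x, 36 mm long along y, 32 mm high; z up. The core's top is 16 mm above this point, the collar's top 24 mm below it. Pinch the wing across its 14 mm from above with the pads' middle at this point. Starts upright in the ring holder, wing top 86 mm above the counter.
- core_tongue (a point): Centre of the underside of the core's tongue, 63 mm below core_grip, axes alike. Tongue: 10 mm thick (x), 30 mm long (y), 9 mm high, running the same way as the wing; half a turn fits the same. Above it a plug 36 mm across with a chamfered foot, then 33 mm above this point the underside of a collar 52 mm across and 6 mm thick. More than 50 N damages the core.
- holder_rim (a point): Centre of the upper rim, 40 mm above the counter, of the fixed grey ring holder (66 mm across, foot 90 mm, hole 41 mm) in which the core starts, its collar resting on this rim. Lift the core straight up at least 45 mm to clear it.
- block: Fixed cleaning block: aluminium base plate 84 mm (x) by 155 mm (y) by 8 mm with a steel socket tower and, 92 mm towards its +y, a hinge post carrying the clamp bar. Origin: on the socket's axis at counter height; z up.
- socket_rim (a point): Centre of the socket's mouth, top of its round steel tower (64 mm across, rim 44 mm above the counter); axes as the block's. Bore 38 mm across. Fully home, the core's collar lies on this rim, core_grip 30 mm above it. With the tongue resting across the floor instead of in the slot, the core stands 7.5 mm proud (core_grip 37.5 mm above).
- socket_floor (a point): Centre of the socket's floor, 25.5 mm below the rim: a rigid steel seat with a slot across its middle, 12.5 mm wide, 10 mm deep. The slot's direction is not measured: it is turned 0.15 to 0.8 rad counterclockwise (seen from above) from the block's y axis. The tongue drops in when within about 0.06 rad of it. Turn the core with 3 to 10 N of downward pressure to find it. This point's axes are the block's, not the slot's.
- clamp (a joint): Angle of the clamp bar above level, rad: 0 is closed (pad just touching a fully seated core), 1.75 to 2.0 open at the start (upright, leaning away from the socket), stop at 2.05. A proud core stops it near 0.08. The hinge is stiff by friction (about 0.14 N m): the bar stays where it is left; 1 to 3 N at its handle moves it.
- clamp_hinge (a point): Point on the clamp's hinge axis, 102 mm above the counter, 92 mm from the socket's axis towards the block's +y. The axis is level, along the block's x. Axes as the block's.
- clamp_handle (a point): Middle of the clamp bar's black cross handle, a round bar 14 mm thick, 66 mm long, parallel to the hinge axis, 122 mm from it. The bar is 22 mm wide, 8 mm thick, with a rubber pad 92 mm from the hinge. Closed, the handle is 102 mm above the counter, 30 mm past the socket's axis on the block's -y side. To close, push the handle from its outer (+y) side over the top, then down.
- core: The tap core as a whole; origin as core_tongue.
- jigger: Loose steel double jigger, 45 mm across, 87 mm high, a bystander; origin under its centre.
- spare_nozzle: Loose pale nozzle, 29 mm across, 62 mm high, standing, a bystander; origin under its centre.
Mind the look-alikes: they are no part of the job. What is shaped like the core but turquoise is not meant.

How it is judged:
By the outcome, as a careful person would: the job done as asked, in the order asked, and still so for the second after the job is handed in, with the robot touching nothing.
It also fails if it takes over 70 s, if anything falls off the work surface, if the arm or the gripper's body presses on something with over 40 N, if the wrist force passes 120 N, or if a joint passes its speed limit or range.

## Working session

There is one attempt and no reset: what is moved stays moved. The work goes in short steps, Python scripts to look and compute and a tool call to move; the robot and the scene stay as the last step left them, time stands still between calls to the robot, and variables do not carry over. Pictures are saved under pics/ and viewed, and the job is handed in when it is done.

Besides the shell and the picture viewer there is one more tool, called after "Request:" as name(argument=value, ...), one argument or row to a line, values as JSON. drive_tool: Moves the arm, as the interface text tells. Its arguments: {"type":"object","properties":{"increments":{"type":"string"},"squeeze":{"type":"number"}},"required":["increments"]}

```bash
ls; mkdir -p pics; cat > h.py <<'E'
import numpy as np, cv2
from bench import ctrl,get_image,workorder
def save(n,fn):
    d=get_image(n); cv2.imwrite('pics/'+fn+'.png',d['img'][:,:,::-1]); np.savez('pics/'+fn+'.npz',**d); return d
def ray(d,u,v):
    T=np.array(d['camera_from_world']);K=np.array(d['mtx']);R=T[:3,:3];o=-R.T@T[:3,3]
    p=np.array([(u-K[0,2])/K[0,0],(v-K[1,2])/K[1,1]])
    c=np.array([p[0],-p[1],-1]);w=R.T@c
    return o,w/np.linalg.norm(w)
def plane(d,u,v,z):
    o,w=ray(d,u,v); return o+w*(z-o[2])/w[2]
def tri(d1,p1,d2,p2):
    o1,a=ray(d1,*p1);o2,b=ray(d2,*p2)
    s=np.linalg.lstsq(np.c_[a,-b],o2-o1,rcond=None)[0]
    x,y=o1+s[0]*a,o2+s[1]*b
    return (x+y)/2,np.linalg.norm(x-y)
def proj(d,P):
    T=np.array(d['camera_from_world']);K=np.array(d['mtx']);c=T[:3,:3]@np.array(P)+T[:3,3]
    return K[0,2]+K[0,0]*c[0]/-c[2],K[1,2]+K[1,1]*-c[1]/-c[2]
E
python3 - <<'E'
from h import *
s=ctrl.get_state()
print(s, ctrl.tcp_to_grasp)
for n in ['scene','side','wrist']:
    d=save(n,n+'0'); print(n,{k:(v if k!='img' else 0) for k,v in d.items()})
E
```

```text
pics
{'time': 0.0, 'joint_positions': array([-1.32893154,  0.32183513, -0.07004764,  1.45166689,  0.0226232 ,
        1.37077957, -0.05691236]), 'qd': array([ 6.86174745e-07,  2.19630553e-05, -4.25451418e-04,  2.53561987e-03,
        3.64648652e-04,  7.44688126e-06, -3.17411016e-05]), 'joint_torque': array([ 5.13352497e-04, -4.91285312e+01, -4.03651586e-01, -3.12528241e+01,
       -6.38721278e-02,  4.38306481e-02,  1.87451633e-04]), 'position': array([0.1467267 , 0.63266456, 0.22145741]), 'tool_rot': array([-1.30969056, -1.03880299,  1.04115053]), 'ft_force': array([-0.38515605,  0.86777507,  0.29505867]), 'torque': array([-0.01562631, -0.04211631, -0.0195908 ]), 'grip_width': 0.9986768108423058} -0.0187
scene {'img': 0, 'mtx': array([[474.35501333,   0.        , 324.85305399],
       [  0.        , 474.35501333, 236.24299436],
       [  0.        ,   0.        ,   1.        ]]), 'camera_from_world': array([[ 0.70025386, -0.71354339, -0.02236878, -0.40462504],
       [ 0.31675857,  0.28247362,  0.9054682 , -0.23452207],
       [-0.63977226, -0.6411431 ,  0.42382423, -0.59494265],
   
[... 250 characters left out ...]
_world': array([[-0.98709962, -0.16006303,  0.00376472,  0.48439871],
       [ 0.12988489, -0.78680097,  0.60338557, -0.17474346],
       [-0.09361764,  0.59609065,  0.7974407 , -0.91883604],
       [ 0.        ,  0.        ,  0.        ,  1.        ]])}
wrist {'img': 0, 'mtx': array([[371.64829954,   0.        , 321.44479882],
       [  0.        , 371.64829954, 237.07186941],
       [  0.        ,   0.        ,   1.        ]]), 'camera_from_world': array([[ 0.22603986,  0.97411271, -0.00322707, -0.64720914],
       [-0.94010436,  0.21727816, -0.26266707,  0.03171014],
       [-0.25516615,  0.06240701,  0.96488113, -0.39117413],
       [ 0.        ,  0.        ,  0.        ,  1.        ]])}
```

View pics/scene0.png

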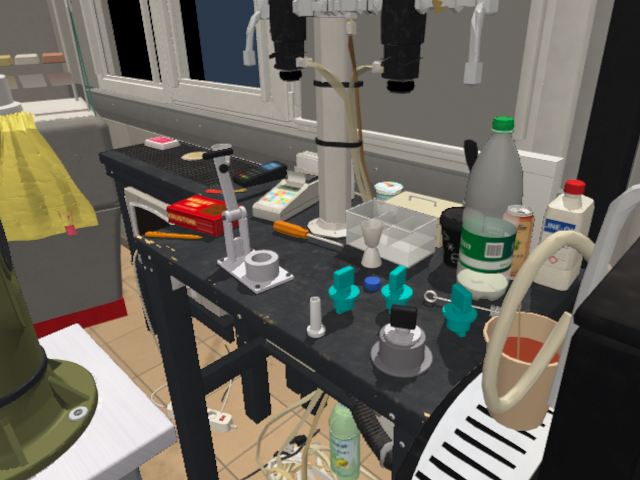

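View pics/side0.png

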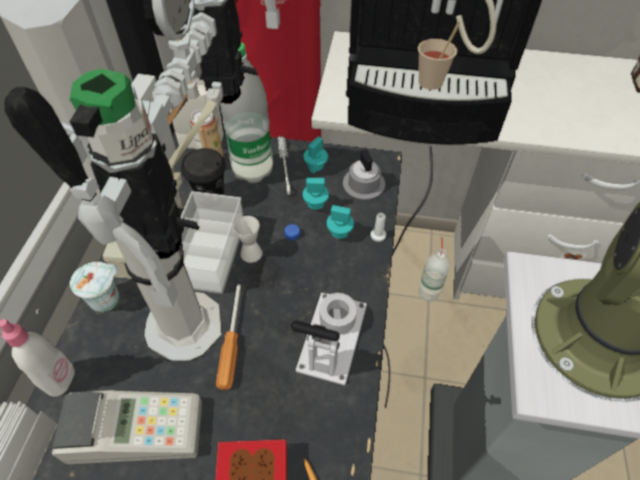

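View pics/wrist0.png

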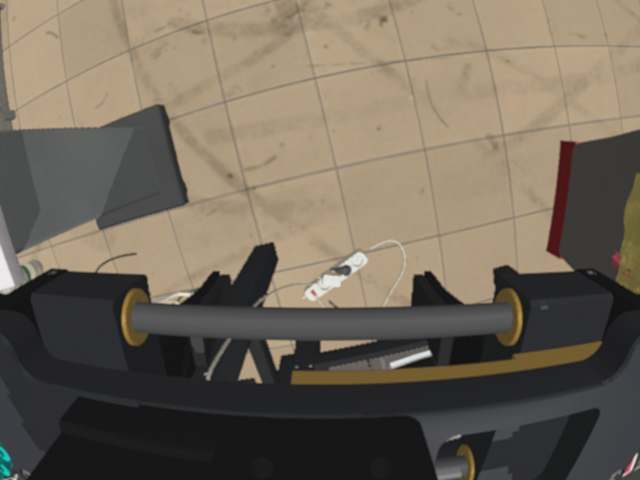

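The scene view shows the grey ring holder with the black-winged core at (402,345), the three turquoise look-alikes at (344,288), (397,285) and (460,308), the block at (262,265), the open clamp handle at (217,153), the jigger at (372,243) and the nozzle at (316,316). In the side view the core is at (365,165), the socket at (340,312) and the handle at (315,328). The target is the core with a black wing and steel body in the grey holder. I'll enlarge crops to confirm that and to pick measurement points.

```bash
python3 - <<'E'
import cv2,numpy as np
a=cv2.imread('pics/scene0.png');b=cv2.imread('pics/side0.png')
def crop(i,x,y,w,h,s): return cv2.resize(i[y:y+h,x:x+w],None,fx=s,fy=s,interpolation=cv2.INTER_CUBIC)
cv2.imwrite('pics/c1.png',np.hstack([crop(a,360,295,80,90,5),crop(b,325,130,80,90,5)]))
cv2.imwrite('pics/c2.png',np.hstack([crop(a,195,135,105,160,3.6),crop(b,285,275,105,160,3.6)]))
E
```

```text
(no output)
```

View pics/c1.png

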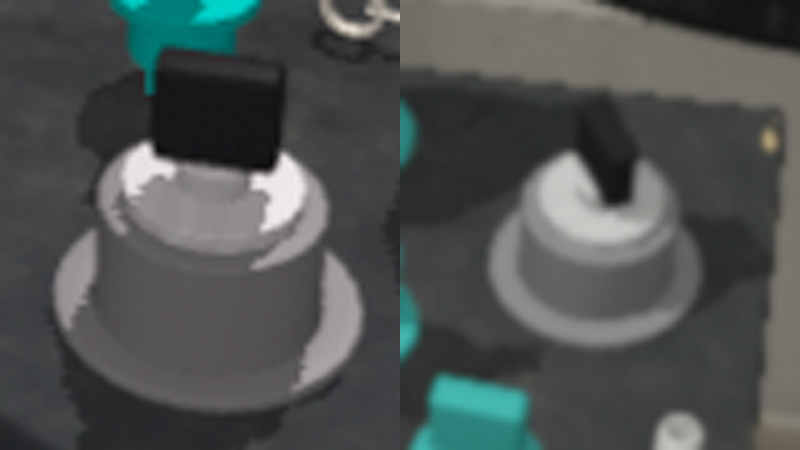

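View pics/c2.png

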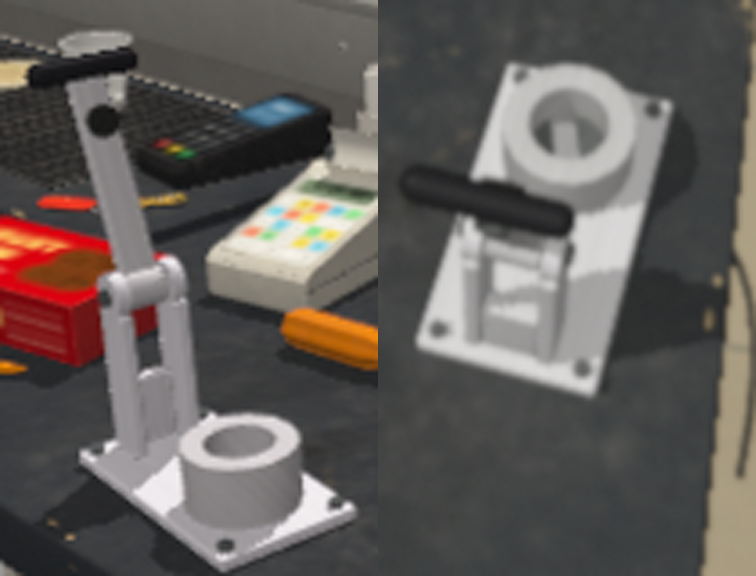

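```bash
python3 - <<'E'
from h import *
class D(dict):pass
A=dict(np.load('pics/scene0.npz'));B=dict(np.load('pics/side0.npz'))
np.set_printoptions(precision=4,suppress=True)
for P in ([0,0,0],): print(proj(A,P),proj(B,P))
def sB(x,y): return 285+(x-378)/3.6,275+y/3.6
def sA(x,y): return 195+x/3.6,135+y/3.6
print('side corners z8'); 
for p in [(510,63),(672,100),(597,397),(416,347)]: print(plane(B,*sB(*p),.008))
print('scene corners');
for p in [(80,458),(222,568),(356,512)]: print(plane(A,*sA(*p),.008))
# tower rim ellipse
print('rim side center',plane(B,*sB(568,122),.044),'scene',plane(A,*sA(240,443),.044))
# rim via extents: outer ellipse in side: x 502..635
# bore
print('handle ends', tri(A,sA(33,76),B,sB(566,218)), tri(A,sA(132,60),B,sB(407,183)))
def cA(x,y): return 360+x/5,295+y/5
def cB(x,y): return 325+(x-400)/5,130+y/5
print('wing front-top edge scene z86', [plane(A,*cA(*p),.086) for p in [(157,62),(283,72),(165,50),(285,62)]])
print('side wing top', [plane(B,*cB(*p),.086) for p in [(580,108),(605,95),(632,155),(605,165)]])
print('collar side',plane(B,*cB(601,190),.046),'scene collar',plane(A,*cA(213,190),.046))
print('jig',plane(A,372,265,0),plane(B,251,258,0),'nozzle',plane(A,316,333,0),plane(B,379,239,0))
for p in [(344,308),(397,305),(460,328)]: print('turq',plane(A,*p,0))
E
```

```text
(np.float64(2.240585074184253), np.float64(423.23029341415537)) (np.float64(599.7228205702829), np.float64(335.5185348456798))
side corners z8
[ 0.4894 -0.0023  0.008 ]
[0.4065 0.0056 0.008 ]
[0.4233 0.1628 0.008 ]
[0.5079 0.1528 0.008 ]
scene corners
[0.4199 0.1485 0.008 ]
[ 0.4015 -0.0028  0.008 ]
[ 0.4835 -0.011   0.008 ]
rim side center [0.454  0.0463 0.044 ] scene [0.4502 0.0395 0.044 ]
handle ends (array([0.441 , 0.1808, 0.2164]), np.float64(0.0006397464989143527)) (array([0.5   , 0.175 , 0.2138]), np.float64(0.0005539440349798529))
wing front-top edge scene z86 [array([ 0.4303, -0.2766,  0.086 ]), array([ 0.4496, -0.3049,  0.086 ]), array([ 0.4366, -0.2746,  0.086 ]), array([ 0.4541, -0.3025,  0.086 ])]
side wing top [array([ 0.4564, -0.2945,  0.086 ]), array([ 0.4473, -0.3036,  0.086 ]), array([ 0.433 , -0.2714,  0.086 ]), array([ 0.443 , -0.2641,  0.086 ])]
collar side [ 0.4445 -0.2895  0.046 ] scene collar [ 0.4385 -0.2919  0.046 ]
jig [ 0.6306 -0.0801  0.    ] [ 0.636  -0.0607  0.    ] nozzle [ 0.398  -0.1569  0.    ] [ 0.398 -0.146  0.   ]
turq [ 0.4798 -0.142   0.    ]
turq [ 0.5482 -0.2029  0.    ]
turq [ 0.5624 -0.3156  0.    ]
```

```bash
python3 - <<'E'
from h import *
from scipy.spatial.transform import Rotation as Ro
np.set_printoptions(precision=4,suppress=True)
A=dict(np.load('pics/scene0.npz'));B=dict(np.load('pics/side0.npz'));W=dict(np.load('pics/wrist0.npz'))
s=ctrl.get_state();R=Ro.from_rotvec(s['tool_rot']).as_matrix();print(R)
T=W['camera_from_world'];c=-T[:3,:3].T@T[:3,3];print('cam',c,'in tool',R.T@(c-s['position']),'view dir tool',R.T@(-T[2,:3]))
def sB(x,y): return 285+(x-378)/3.6,275+y/3.6
def sA(x,y): return 195+x/3.6,135+y/3.6
for a,b in [((80,458),(416,347)),((222,568),(672,100)),((356,512),(510,63))]:
    print(tri(A,sA(*a),B,sB(*b)))
print('rim',tri(A,sA(240,443),B,sB(568,122)))
def cA(x,y): return 360+x/5,295+y/5
def cB(x,y): return 325+(x-400)/5,130+y/5
print('collar',tri(A,cA(213,190),B,cB(601,190)))
print('pole',plane(A,332,230,0),plane(B,183,325,0), 'hang',plane(A,290,70,.35),plane(A,405,85,.35))
print(tri(A,(290,73),B,(205,30)),tri(A,(401,88),B,(165,290)))
print([proj(B,[.147,.633,.22]),proj(A,[.147,.633,.22])])
print('slot side',plane(B,*sB(558,120),.0185),plane(B,*sB(574,155),.0185))
E
```

```text
[[ 0.2258 -0.0002 -0.9742]
 [ 0.9742 -0.0014  0.2258]
 [-0.0014 -1.     -0.0001]]
cam [0.0763 0.648  0.3837] in tool [-0.0014 -0.1619  0.072 ] view dir tool [-0.0018  0.9649 -0.2626]
(array([ 0.4736,  0.1671, -0.0019]), np.float64(0.07690342438913914))
(array([0.4062, 0.0032, 0.0035]), np.float64(0.000788837017960291))
(array([ 0.4894, -0.0048,  0.0033]), np.float64(0.0009569824916213926))
rim (array([0.4541, 0.0446, 0.0407]), np.float64(0.00021530691826758744))
collar (array([ 0.4433, -0.2902,  0.0436]), np.float64(0.0034103702467748035))
pole [0.7001 0.0967 0.    ] [0.7196 0.0976 0.    ] hang [0.6804 0.1932 0.35  ] [ 0.6292 -0.1403  0.35  ]
(array([0.5833, 0.0078, 0.4356]), np.float64(0.17217785990250797)) (array([0.7534, 0.0683, 0.2509]), np.float64(0.22036954113915044))
[(np.float64(653.4466666529859), np.float64(960.7074591639032)), (np.float64(-34.27021413411637), np.float64(146.234946868927))]
slot side [0.4603 0.0318 0.0185] [0.4499 0.0495 0.0185]
```

```bash
cat >> h.py <<'E'
from scipy.spatial.transform import Rotation as Ro
def tool():
    s=ctrl.get_state();R=Ro.from_rotvec(s['tool_rot']).as_matrix()
    return s['position'],np.degrees(np.arctan2(R[1,0],R[0,0]))
def plan(wps,start=None,fing=0,dec=0):
    """wps: list of (x,y,z,psi,nrows) world m,deg; prints rounded rows in tool axes, rounding carried"""
    p,psi=tool() if start is None else start
    p=np.array(p,float);psi=float(psi);out=[]
    for x,y,z,ps,n in wps:
        p0=p.copy();s0=psi
        for i in range(1,n+1):
            t=p0+(np.array([x,y,z])-p0)*(i/n) if i<n else np.array([x,y,z])
            ts=s0+(ps-s0)*i/n
            a=np.radians(psi);X=np.array([np.cos(a),np.sin(a),0]);Y=np.array([0,0,-1.]);Z=np.array([-np.sin(a),np.cos(a),0])
            d=np.round(np.array([X@(t-p),Y@(t-p),Z@(t-p)])*1000,dec)+0.
            yw=np.round(-(ts-psi),max(dec,0))+0.
            p=p+(X*d[0]+Y*d[1]+Z*d[2])/1000;psi=psi-yw
            out.append('%g %g %g %g %g'%(*d,yw,fing))
    print(len(out),'; '.join(out));print('end',p.round(4),round(psi,1))
    return p,psi
def st():
    s=ctrl.get_state();p,psi=tool();print('t',round(s['time'],2),'p',p.round(4),'psi',round(psi,2),'F',np.round(s['ft_force'],1),'M',np.round(s['torque'],2),'w',round(s['grip_width'],3))
E
python3 - <<'E'
from h import *
st()
plan([(.147,.633,.32,77,3),(.32,.40,.32,55,8),(.486,-.02,.32,28,11)][:2])
plan([(.486,-.02,.32,28,11)],start=([.32,.40,.32],55))
E
```

```text
t 0.15 p [0.1467 0.6328 0.2217] psi 76.95 F [-0.4  0.4 -0.8] M [ 0.01  0.01 -0.03] w 1.0
11 0 -33 0 0 0; 0 -33 0 0 0; 0 -32 0 0 0; -23 0 -28 3 0; -22 0 -29 2 0; -21 0 -29 3 0; -20 0 -31 3 0; -18 0 -31 3 0; -16 0 -33 2 0; -15 0 -33 3 0; -13 0 -34 3 0
end [0.32   0.3997 0.3197] 55.0
11 -23 0 -34 2 0; -21 0 -35 3 0; -20 0 -36 2 0; -18 0 -37 3 0; -16 0 -38 2 0; -15 0 -38 3 0; -13 0 -39 2 0; -12 0 -39 3 0; -9 0 -40 2 0; -8 0 -41 3 0; -6 0 -40 2 0
end [ 0.4863 -0.0196  0.32  ] 28.0
```

Request:
drive_tool(
  increments="0 -33 0 0 0; 0 -33 0 0 0; 0 -32 0 0 0; -23 0 -28 3 0; -22 0 -29 2 0; -21 0 -29 3 0; -20 0 -31 3 0; -18 0 -31 3 0; -16 0 -33 2 0; -15 0 -33 3 0; -13 0 -34 3 0",
)

```text
time: 1.52
position: [0.3213, 0.3982, 0.3206]
tool_rot: [-1.439, -0.746, 0.745]
ft_force: [0.8, -0.7, 1.0]
grip_width: 1.002
```

Request:
drive_tool(
  increments="-23 0 -34 2 0; -21 0 -35 3 0; -20 0 -36 2 0; -18 0 -37 3 0; -16 0 -38 2 0; -15 0 -38 3 0; -13 0 -39 2 0; -12 0 -39 3 0; -9 0 -40 2 0; -8 0 -41 3 0; -6 0 -40 2 0; 0 0 0 0 0; 0 0 0 0 0",
)

```text
time: 3.15
position: [0.4856, -0.0199, 0.3204]
tool_rot: [-1.536, -0.382, 0.382]
ft_force: [0.2, -0.3, 0.0]
grip_width: 1.001
```

```bash
python3 - <<'E'
from h import *
save('wrist','w1');save('scene','s1');st()
E
```

```text
t 3.25 p [ 0.4856 -0.0189  0.3205] psi 28.05 F [ 0.1 -0.5 -0.7] M [-0.07  0.02  0.  ] w 0.996
```

View pics/w1.png

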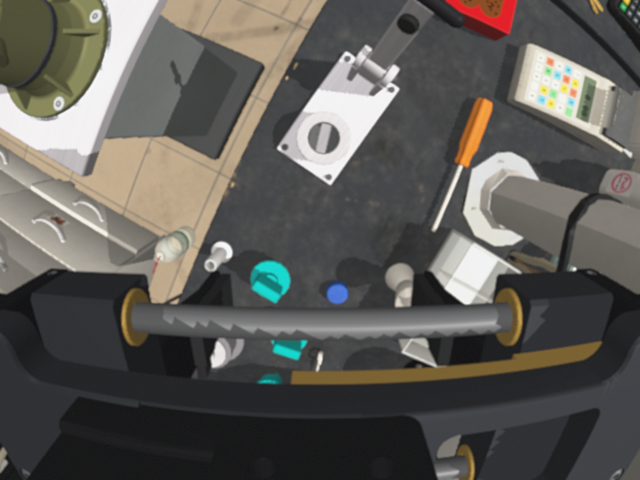

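View pics/s1.png

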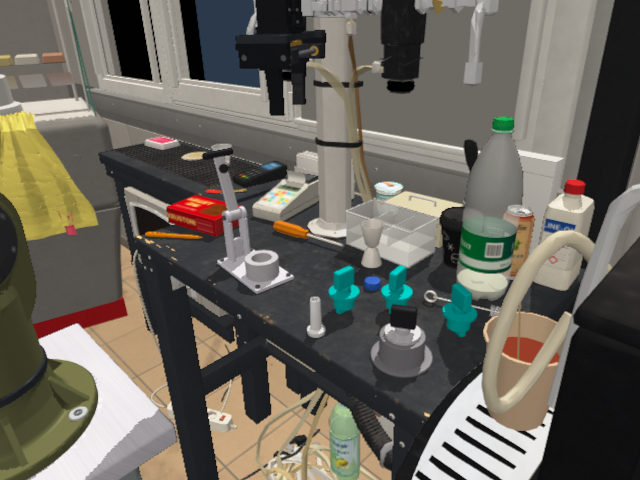

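The wrist view shows the block at (338,118), with the socket at (324,138) and a light slot visible in its bore. The nozzle's top is at (222,250), a turquoise core at (270,278) and the jigger at (400,280). Next I'll measure these from the fisheye.

```bash
cat >> h.py <<'E'
def wray(d,u,v):
    T=np.array(d['camera_from_world']);K=np.array(d['mtx']);R=T[:3,:3];o=-R.T@T[:3,3]
    p=np.array([(u-K[0,2])/K[0,0],(v-K[1,2])/K[1,1]]);r=np.linalg.norm(p)+1e-12
    c=np.array([np.sin(r)*p[0]/r,-np.sin(r)*p[1]/r,-np.cos(r)])
    return o,R.T@c
def wplane(d,u,v,z):
    o,w=wray(d,u,v); return o+w*(z-o[2])/w[2]
E
python3 - <<'E'
from h import *
i=cv2.imread('pics/w1.png')
cv2.imwrite('pics/w1c.png',cv2.resize(i[40:190,270:410],None,fx=4,fy=4,interpolation=cv2.INTER_CUBIC))
cv2.imwrite('pics/w1d.png',cv2.resize(i[100:170,290:360],None,fx=8,fy=8,interpolation=cv2.INTER_CUBIC))
E
```

```text
(no output)
```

View pics/w1c.png

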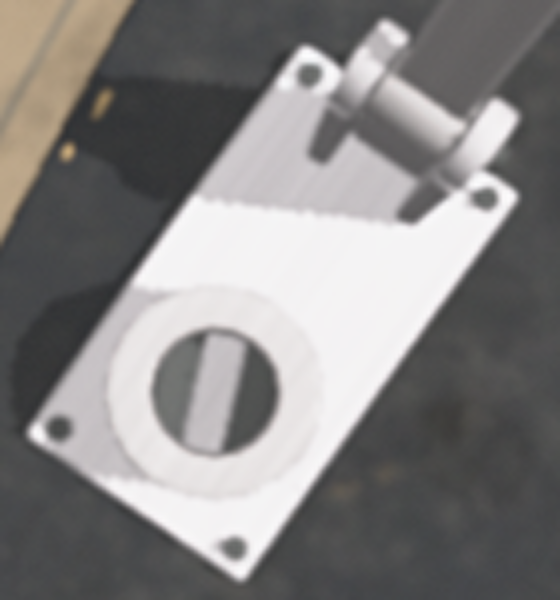

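View pics/w1d.png

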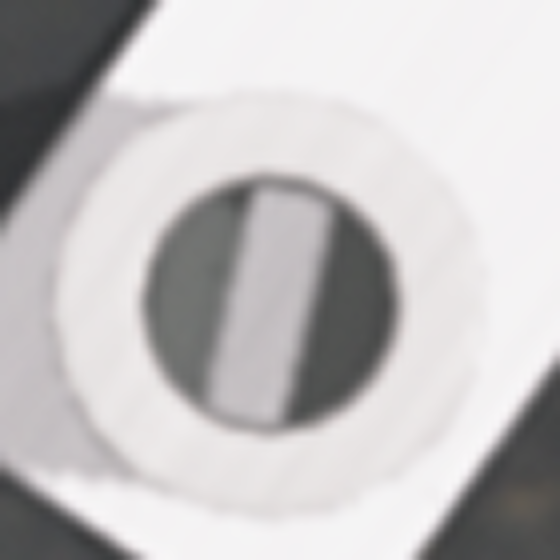

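```bash
python3 - <<'E'
from h import *
np.set_printoptions(precision=4,suppress=True)
W=dict(np.load('pics/w1.npz'))
c=lambda x,y:(270+x/4-.375,40+y/4-.375)
e=lambda x,y:(290+x/8-.44,100+y/8-.44)
C=[wplane(W,*c(*p),.008) for p in [(27,433),(243,581),(520,195),(305,42)]]
for p in C:print(p)
print('lens',np.linalg.norm(C[0]-C[1]),np.linalg.norm(C[1]-C[2]),np.linalg.norm(C[2]-C[3]),np.linalg.norm(C[3]-C[0]))
yl=(C[3]-C[0]);yr=(C[2]-C[1]);print('blocky deg',np.degrees(np.arctan2(yl[1],yl[0])),np.degrees(np.arctan2(yr[1],yr[0])), 'x edges',[np.degrees(np.arctan2(*(v[:2][::-1]))) for v in (C[0]-C[1],C[3]-C[2])])
print('rim outer', wplane(W,*e(268,305),.044),'bore', wplane(W,*e(271,304),.044))
for z in (.0185,.0085):
  for a,b in [((248,190),(208,405)),((333,205),(287,420))]:
    d=wplane(W,*e(*b),z)-wplane(W,*e(*a),z);print('slot',np.degrees(np.arctan2(-d[1],-d[0])), wplane(W,*e(*a),z),wplane(W,*e(*b),z))
# mask-based bore & tower
E
```

```text
[0.4059 0.0046 0.008 ]
[ 0.4892 -0.0057  0.008 ]
[0.5076 0.1475 0.008 ]
[0.4244 0.1579 0.008 ]
lens 0.08392387640311959 0.15429234172393655 0.08388534720327645 0.15438991763309498
blocky deg 83.11193122249328 83.12637083840669 x edges [np.float64(172.936779750033), np.float64(172.870048735326)]
rim outer [0.4524 0.0433 0.044 ] bore [0.4527 0.0437 0.044 ]
slot 107.44965885345285 [0.4413 0.0578 0.0185] [0.4516 0.0253 0.0185]
slot 106.06678508862093 [0.454  0.0619 0.0185] [0.4635 0.0289 0.0185]
slot 107.44965885345275 [0.4411 0.0582 0.0085] [0.4516 0.0249 0.0085]
slot 106.06678508862089 [0.454  0.0623 0.0085] [0.4637 0.0286 0.0085]
```

```bash
python3 - <<'E'
from h import *
np.set_printoptions(precision=4,suppress=True)
A=dict(np.load('pics/scene0.npz'));B=dict(np.load('pics/side0.npz'))
for p in [(350,120),(430,142),(500,125)]: print([plane(B,*p,z) for z in (0,.1)])
for p in [(350,10),(525,10)]: print([plane(B,*p,z) for z in (.2,.3,.4)])
print('tray scene',plane(A,480,375,.0),plane(A,400,470,0), 'machine corner', plane(A,560,370,0.1),plane(A,585,290,.2))
print('cup', plane(B,435,85,.05))
p,s=plan([(.46,-.30,.32,28,10)])
E
```

```text
[array([ 0.4992, -0.486 ,  0.    ]), array([ 0.4891, -0.3696,  0.1   ])]
[array([ 0.309 , -0.4411, -0.    ]), array([ 0.3217, -0.3301,  0.1   ])]
[array([ 0.1483, -0.5265,  0.    ]), array([ 0.1802, -0.4053,  0.1   ])]
[array([ 0.5257, -0.6173,  0.2   ]), array([ 0.5082, -0.4437,  0.3   ]), array([ 0.4908, -0.27  ,  0.4   ])]
[array([ 0.141 , -0.6823,  0.2   ]), array([ 0.184 , -0.4984,  0.3   ]), array([ 0.2271, -0.3145,  0.4   ])]
tray scene [ 0.4849 -0.3912  0.    ] [ 0.287  -0.4012  0.    ] machine corner [ 0.4392 -0.4969  0.1   ] [ 0.4455 -0.5006  0.2   ]
cup [ 0.3108 -0.5847  0.05  ]
10 -15 0 -24 0 0; -16 0 -23 0 0; -15 0 -24 0 0; -16 0 -23 0 0; -15 0 -24 0 0; -16 0 -24 0 0; -15 0 -23 0 0; -16 0 -24 0 0; -15 0 -23 0 0; -16 0 -24 0 0
end [ 0.4598 -0.3     0.3205] 28.1
```

Request:
drive_tool(
  increments="-15 0 -24 0 0; -16 0 -23 0 0; -15 0 -24 0 0; -16 0 -23 0 0; -15 0 -24 0 0; -16 0 -24 0 0; -15 0 -23 0 0; -16 0 -24 0 0; -15 0 -23 0 0; -16 0 -24 0 0; 0 0 0 0 0; 0 0 0 0 0",
)

```text
time: 4.75
position: [0.4603, -0.2993, 0.3203]
tool_rot: [-1.535, -0.384, 0.384]
ft_force: [-1.1, 0.9, -0.3]
grip_width: 1.002
```

```bash
python3 - <<'E'
from h import *
save('wrist','w2');st()
i=cv2.imread('pics/w2.png')
cv2.imwrite('pics/w2c.png',cv2.resize(i[130:250,250:370],None,fx=5,fy=5,interpolation=cv2.INTER_CUBIC))
E
```

```text
t 4.8 p [ 0.4604 -0.2991  0.3204] psi 28.11 F [ 0.6  1.5 -0.2] M [-0.06  0.06 -0.  ] w 0.999
```

View pics/w2.png

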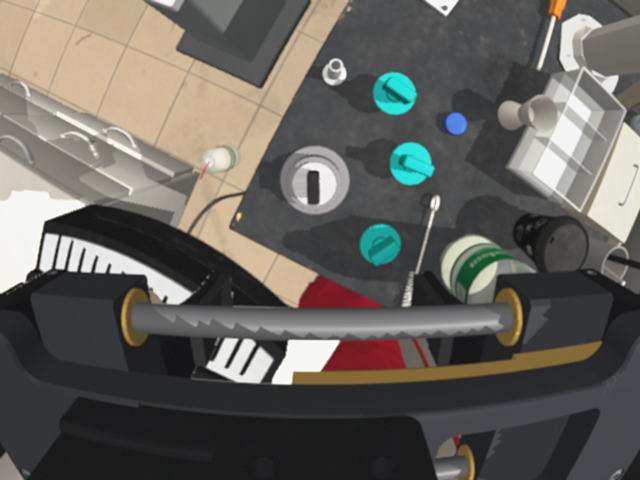

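View pics/w2c.png

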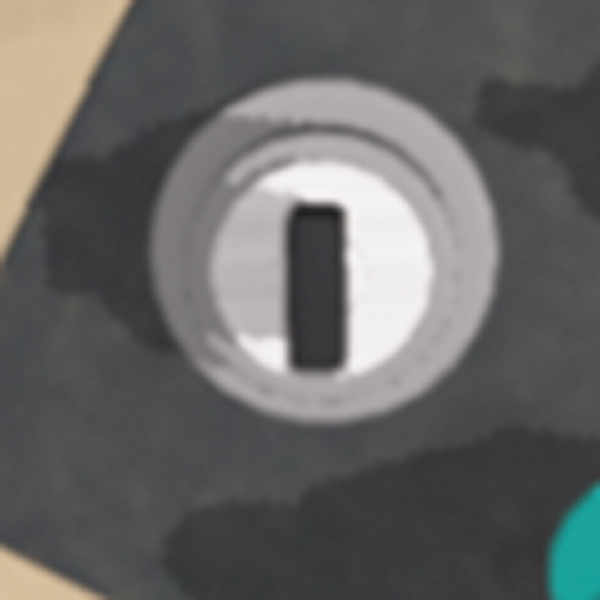

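The wrist view shows the black-winged core in its ring holder at (314,186), with the three turquoise ones at (395,93), (412,164) and (380,244). The enlarged crop confirms the black-winged one is the core meant: it is the only one with a black wing in a grey holder.

```bash
python3 - <<'E'
from h import *
np.set_printoptions(precision=4,suppress=True)
W=dict(np.load('pics/w2.npz'))
c=lambda x,y:(250+x/5-.4,130+y/5-.4)
C=[wplane(W,*c(*p),.086) for p in [(291,213),(343,213),(345,371),(292,370)]]
for p in C:print(p)
print('dims',[np.linalg.norm(C[i]-C[(i+1)%4]) for i in range(4)],'centre',np.mean(C,0))
for a,b in ((C[3],C[0]),(C[2],C[1])):print(np.degrees(np.arctan2(*((b-a)[:2][::-1]))))
print('collar',wplane(W,*c(321,270),.046),'foot',wplane(W,*c(324,250),0.0),)
# foot by ellipse extents
print(wplane(W,*c(150,250),.004),wplane(W,*c(498,250),.004),wplane(W,*c(324,423),.004),wplane(W,*c(324,78),.004))
E
```

```text
[ 0.4299 -0.2764  0.086 ]
[ 0.4397 -0.2712  0.086 ]
[ 0.4562 -0.3013  0.086 ]
[ 0.4459 -0.3065  0.086 ]
dims [np.float64(0.01109205550681588), np.float64(0.03434957340899243), np.float64(0.011479018446251361), np.float64(0.03414243573042246)] centre [ 0.4429 -0.2889  0.086 ]
118.04482784867776
118.68645093395932
collar [ 0.4428 -0.289   0.046 ] foot [ 0.4428 -0.2895  0.    ]
[ 0.4027 -0.31    0.004 ] [ 0.4823 -0.2678  0.004 ] [ 0.4641 -0.3294  0.004 ] [ 0.4219 -0.2497  0.004 ]
```

```bash
python3 - <<'E'
from h import *
st()
plan([(.4429,-.2889,.30,28.3,2),(.4429,-.2889,.10,28.3,6),(.4429,-.2889,.0513,28.3,4)])
E
```

```text
t 4.8 p [ 0.4604 -0.2991  0.3204] psi 28.11 F [ 0.6  1.5 -0.2] M [-0.06  0.06 -0.  ] w 0.999
12 -5 10 9 0 0; -6 10 8 0 0; 0 33 0 0 0; 0 34 0 0 0; 0 33 0 0 0; 0 34 0 0 0; 0 33 0 0 0; 0 33 0 0 0; 0 12 0 0 0; 0 13 0 0 0; 0 12 0 0 0; 0 12 0 0 0
end [ 0.4427 -0.2893  0.0514] 28.1
```

Request:
drive_tool(
  increments="-5 10 9 0 0; -6 10 8 0 0; 0 33 0 0 0; 0 34 0 0 0; 0 33 0 0 0; 0 34 0 0 0; 0 33 0 0 0; 0 33 0 0 0; 0 0 0 0 0; 0 0 0 0 0",
)

```text
time: 6.05
position: [0.443, -0.2907, 0.1017]
tool_rot: [-1.537, -0.385, 0.382]
ft_force: [-0.1, 0.3, 0.3]
grip_width: 1.001
```

```bash
python3 - <<'E'
from h import *
save('wrist','w3');save('scene','s3');st()
E
```

```text
t 6.15 p [ 0.4433 -0.2912  0.1021] psi 27.99 F [-0.2 -0.5 -0.2] M [-0.04 -0.03  0.01] w 0.999
```

View pics/w3.png

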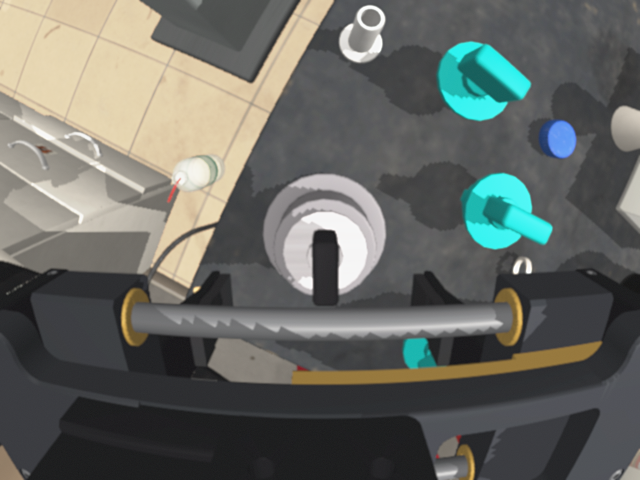

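View pics/s3.png

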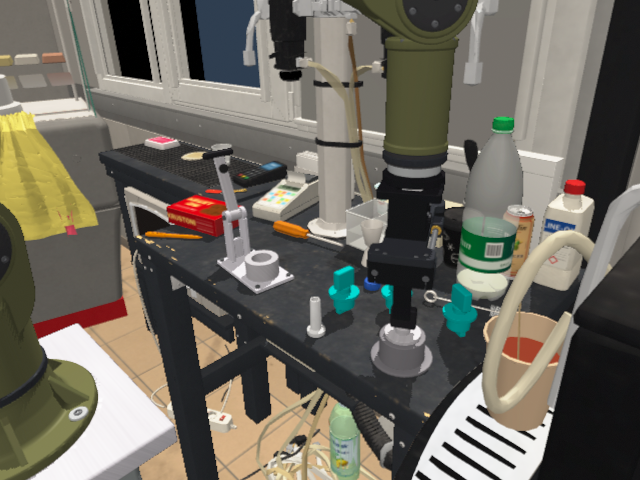

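The wing sits centred between the fingers at about (325,270). Next: go down to the wing and close.

Request:
drive_tool(
  increments="0 12 0 0 0; 0 13 0 0 0; 0 12 0 0 0; 0 12 0 0 0; 0 0 0 0 0; 0 0 0 0 80; 0 0 0 0 160; 0 0 0 0 255; 0 0 0 0 255; 0 0 0 0 255; 0 0 0 0 255; 0 0 0 0 255",
  squeeze=25,
)

```text
time: 7.65
position: [0.4423, -0.2909, 0.0516]
tool_rot: [-1.537, -0.383, 0.382]
ft_force: [0.7, 0.2, -0.8]
grip_width: 0.287
```

```bash
python3 - <<'E'
from h import *
st()
E
```

```text
t 7.65 p [ 0.4423 -0.2909  0.0516] psi 27.95 F [ 0.7  0.2 -0.8] M [ 0.1  -0.3   0.07] w 0.287
```

Request:
drive_tool(
  increments="0 0 0 0 255; 0 0 0 0 255; 0 0 0 0 255; 0 0 0 0 255",
)

```text
time: 8.15
position: [0.4423, -0.2908, 0.0516]
tool_rot: [-1.537, -0.383, 0.382]
ft_force: [2.7, 0.6, 0.1]
grip_width: 0.226
```

```bash
python3 - <<'E'
from h import *
st()
E
```

```text
t 8.15 p [ 0.4423 -0.2908  0.0516] psi 27.96 F [2.7 0.6 0.1] M [ 0.12 -0.39 -0.05] w 0.226
```

Request:
drive_tool(
  increments="0 0 0 0 255; 0 0 0 0 255; 0 0 0 0 255",
)

```text
time: 8.52
position: [0.4423, -0.2909, 0.0516]
tool_rot: [-1.537, -0.383, 0.382]
ft_force: [2.5, 1.3, -1.0]
grip_width: 0.227
```

```bash
python3 - <<'E'
from h import *
save('scene','s4');save('wrist','w4');save('side','d4');st()
a=cv2.imread('pics/s4.png')[280:390,350:460];b=cv2.imread('pics/d4.png')[110:220,310:420]
cv2.imwrite('pics/c4.png',np.hstack([cv2.resize(k,None,fx=3.6,fy=3.6) for k in (a,b)]))
E
```

```text
t 8.68 p [ 0.4423 -0.2909  0.0516] psi 27.96 F [ 3.   1.2 -0. ] M [ 0.22 -0.56 -0.03] w 0.227
```

View pics/c4.png

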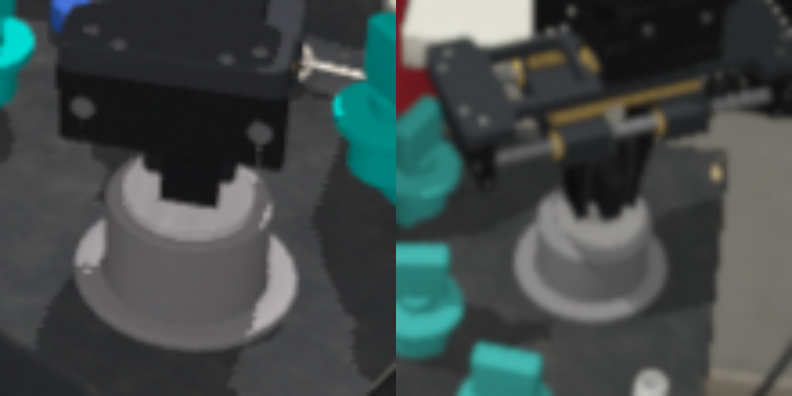

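View pics/w4.png

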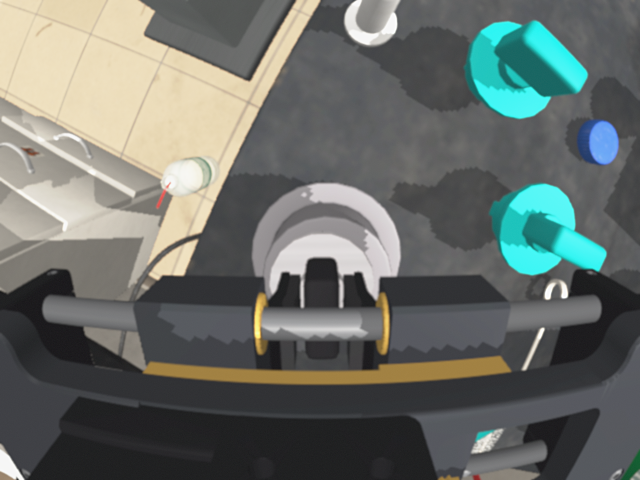

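```bash
python3 - <<'E'
from h import *
i=cv2.imread('pics/w4.png')[230:380,240:410]
cv2.imwrite('pics/w4c.png',cv2.convertScaleAbs(cv2.resize(i,None,fx=4.5,fy=4,interpolation=cv2.INTER_CUBIC),alpha=2,beta=20))
a=cv2.imread('pics/d4.png')[130:190,345:405]
b=cv2.imread('pics/s4.png')[310:370,375:435]
cv2.imwrite('pics/c4b.png',cv2.convertScaleAbs(np.hstack([cv2.resize(a,None,fx=6.6,fy=6.6,interpolation=cv2.INTER_CUBIC),cv2.resize(b,None,fx=6.6,fy=6.6,interpolation=cv2.INTER_CUBIC)]),alpha=1.8,beta=20))
E
```

```text
(no output)
```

View pics/w4c.png

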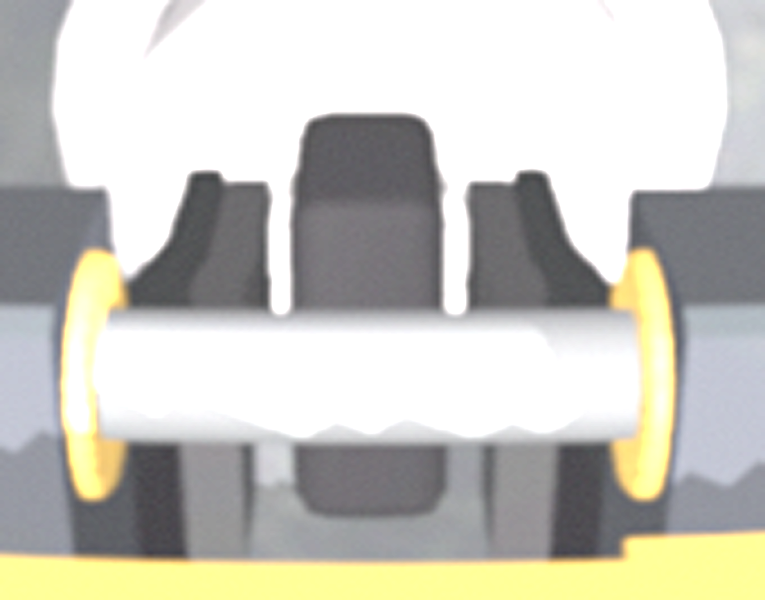

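View pics/c4b.png

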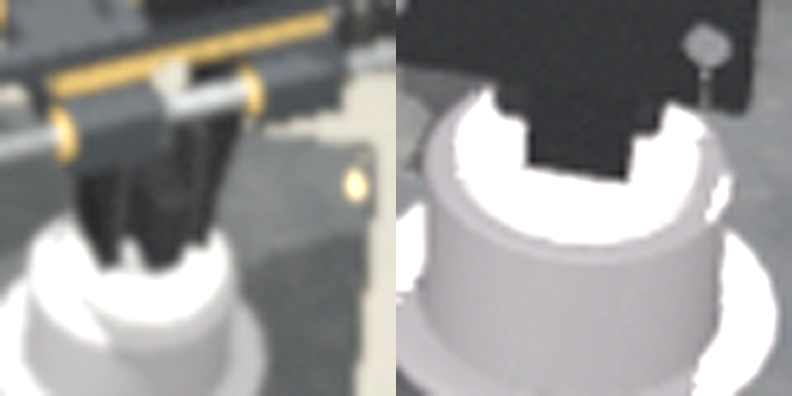

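The fingers stopped at about 20 mm with a visible gap on both sides of the wing. Most likely the fingertips are pinching the round neck below the wing. I'll open a little, rise 5 mm and close again.

Request:
drive_tool(
  increments="0 0 0 0 150; 0 0 0 0 150; 0 0 0 0 150; 0 -3 0 0 150; 0 -2 0 0 150; 0 0 0 0 255; 0 0 0 0 255; 0 0 0 0 255; 0 0 0 0 255; 0 0 0 0 255; 0 0 0 0 255",
)

```text
time: 10.05
position: [0.4423, -0.2908, 0.0565]
tool_rot: [-1.537, -0.383, 0.382]
ft_force: [2.0, 0.6, -0.5]
grip_width: 0.157
```

```bash
python3 - <<'E'
from h import *
save('wrist','w5');st()
i=cv2.imread('pics/w5.png')[230:380,240:410]
cv2.imwrite('pics/w5c.png',cv2.convertScaleAbs(cv2.resize(i,None,fx=4.5,fy=4,interpolation=cv2.INTER_CUBIC),alpha=2,beta=20))
E
```

```text
t 10.1 p [ 0.4423 -0.2908  0.0565] psi 27.96 F [ 1.4 -0.4 -1.8] M [ 0.08 -0.4   0.02] w 0.16
```

View pics/w5c.png

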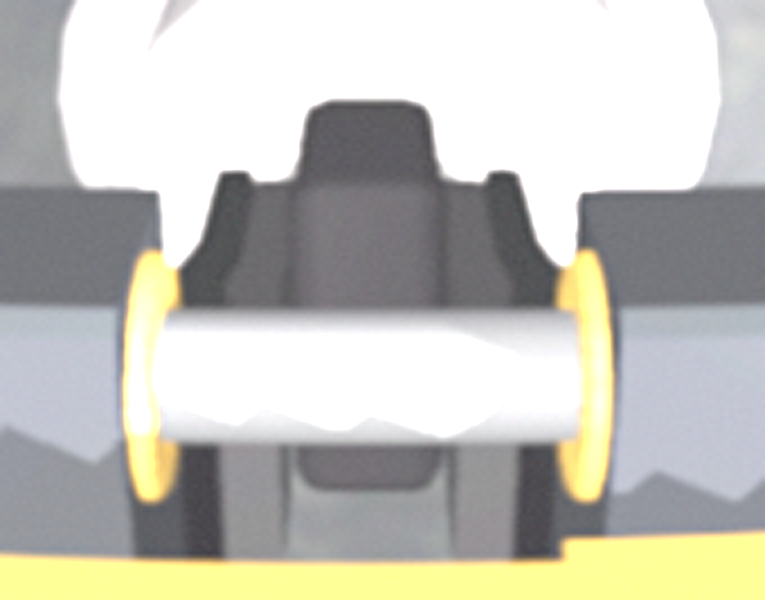

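```bash
python3 - <<'E'
from h import *
np.set_printoptions(precision=4,suppress=True)
W=dict(np.load('pics/w5.npz'))
p,psi=tool();a=np.radians(psi);X=np.array([np.cos(a),np.sin(a),0]);Z=np.array([-np.sin(a),np.cos(a),0])
for u,v in [(322,275),(322,352.5),(322,353.5)]:
    P=wplane(W,u,v,.086);print(P,X@(P-p)*1e3,Z@(P-p)*1e3)
plan([(.4423,-.2908,.1365,28,6)],fing=255)
E
```

```text
[ 0.4321 -0.2739  0.086 ] -1.0208099265628419 19.72251509944034
[ 0.4486 -0.3049  0.086 ] -1.0090997939664357 -15.413809190991593
[ 0.4489 -0.3054  0.086 ] -1.008885292133689 -15.923107829239349
6 0 -13 0 0 255; 0 -14 0 0 255; 0 -13 0 0 255; 0 -13 0 0 255; 0 -14 0 0 255; 0 -13 0 0 255
end [ 0.4423 -0.2908  0.1365] 28.0
```

Request:
drive_tool(
  increments="0 -6 0 0 255; 0 -14 0 0 255; 0 -20 0 0 255; 0 -20 0 0 255; 0 -20 0 0 255; 0 0 0 0 255; 0 0 0 0 255",
)

```text
time: 10.98
position: [0.4418, -0.2906, 0.1363]
tool_rot: [-1.536, -0.383, 0.383]
ft_force: [0.1, 0.5, -2.7]
grip_width: 0.16
```

```bash
python3 - <<'E'
from h import *
save('wrist','w6');save('scene','s6');save('side','d6');st()
E
```

```text
t 11.12 p [ 0.4414 -0.2906  0.1357] psi 27.95 F [ 0.2  0.1 -3. ] M [-0.08  0.   -0.02] w 0.158
```

View pics/s6.png

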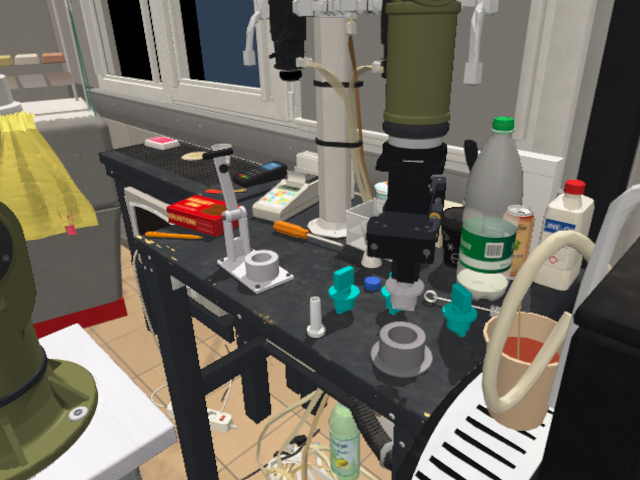

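View pics/w6.png

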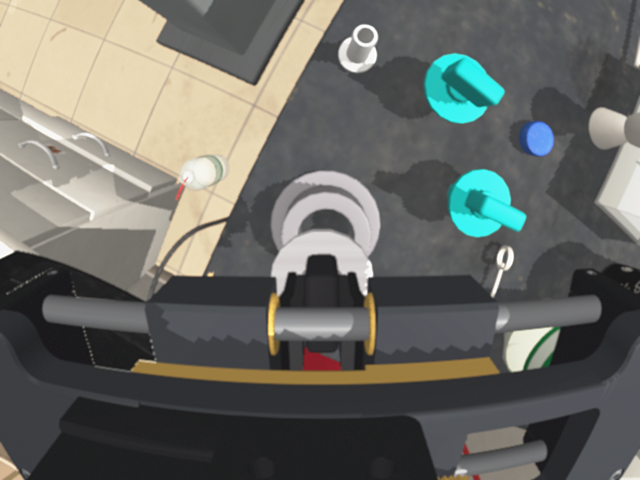

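```bash
python3 - <<'E'
from h import *
np.set_printoptions(precision=4,suppress=True)
W=dict(np.load('pics/w6.npz'))
p,psi=tool();a=np.radians(psi);X=np.array([np.cos(a),np.sin(a),0]);Z=np.array([-np.sin(a),np.cos(a),0])
for z,u,v in [(.1252,321,231),(.1252,272.5,268),(.1252,372,268),(.04,325,171)]:
    P=wplane(W,u,v,z);print(P,X@(P-p)*1e3,Z@(P-p)*1e3)
i=cv2.imread('pics/w6.png')[160:300,250:400]
cv2.imwrite('pics/w6c.png',cv2.resize(i,None,fx=4,fy=4,interpolation=cv2.INTER_CUBIC))
plan([(.445,-.27,.17,28,2),(.4531,.042,.17,17,14)],fing=255)
E
```

```text
[ 0.428  -0.2678  0.1252] -1.1481288803216592 26.507697309519394
[ 0.4155 -0.2959  0.1252] -25.337124233036587 7.485152568644928
[ 0.4593 -0.2726  0.1252] 24.274211831122017 7.5072441744086085
[ 0.4202 -0.2477  0.04  ] 1.4143060512018488 47.80387676135264
16 6 -17 8 0 255; 7 -17 9 0 255; 11 0 19 1 255; 11 0 20 1 255; 10 0 20 0 255; 10 0 19 1 255; 10 0 20 1 255; 10 0 20 1 255; 9 0 21 0 255; 9 0 20 1 255; 9 0 20 1 255; 8 0 21 1 255; 8 0 21 1 255; 8 0 21 0 255; 8 0 20 1 255; 7 0 21 1 255
end [0.4528 0.0415 0.1697] 16.9
```

View pics/w6c.png

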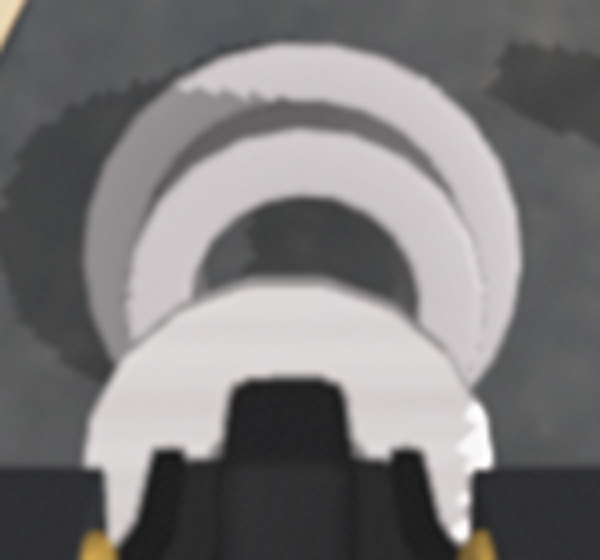

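Request:
drive_tool(
  increments="6 -17 8 0 255; 7 -17 9 0 255; 11 0 19 1 255; 11 0 20 1 255; 10 0 20 0 255; 10 0 19 1 255; 10 0 20 1 255; 10 0 20 1 255; 9 0 21 0 255; 9 0 20 1 255; 9 0 20 1 255; 8 0 21 1 255; 8 0 21 1 255; 8 0 21 0 255; 8 0 20 1 255; 7 0 21 1 255; 0 0 0 0 255; 0 0 0 0 255",
)

```text
time: 13.38
position: [0.4532, 0.04, 0.1701]
tool_rot: [-1.559, -0.231, 0.232]
ft_force: [0.2, -0.4, -1.9]
grip_width: 0.16
```

```bash
python3 - <<'E'
from h import *
save('wrist','w7');save('scene','s7');save('side','d7');st()
i=cv2.imread('pics/w7.png')[150:300,250:400]
a=cv2.imread('pics/s7.png')[150:300,190:340]
b=cv2.imread('pics/d7.png')[230:380,265:415]
cv2.imwrite('pics/c7.png',np.hstack([cv2.resize(k,None,fx=1.77*1,fy=1.77*1) if 0 else cv2.resize(k,(266,266*1)) for k in (i,a,b)]))
cv2.imwrite('pics/w7c.png',cv2.resize(i,None,fx=4,fy=4,interpolation=cv2.INTER_CUBIC))
cv2.imwrite('pics/ab7.png',np.hstack([cv2.resize(k,(400,400),interpolation=cv2.INTER_CUBIC) for k in (a,b)]))
E
```

```text
t 13.53 p [0.4534 0.0401 0.1705] psi 16.86 F [ 0.3  0.2 -3.3] M [-0.06  0.03  0.03] w 0.159
```

View pics/w7c.png

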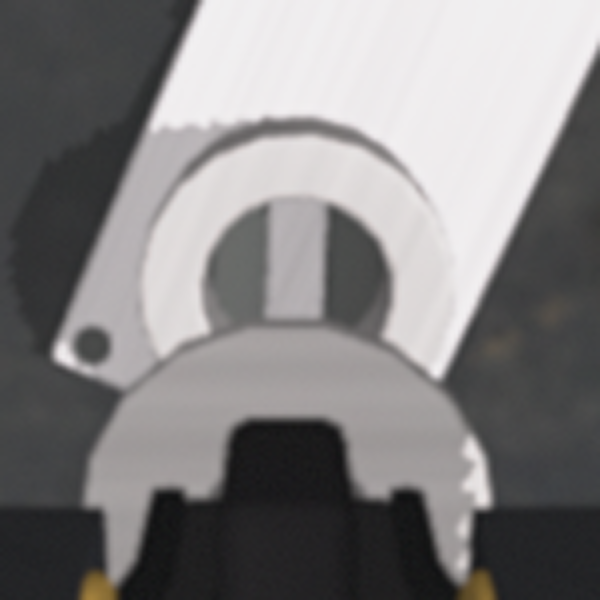

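View pics/ab7.png

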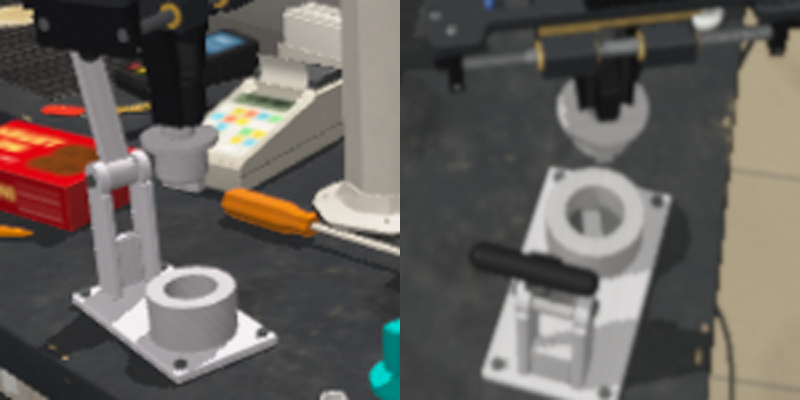

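View pics/w7.png

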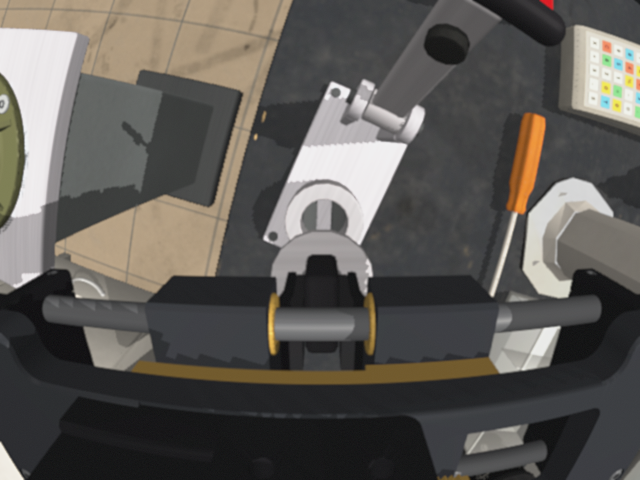

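```bash
python3 - <<'E'
from h import *
np.set_printoptions(precision=4,suppress=True)
W=dict(np.load('pics/w7.npz'))
p,psi=tool();a=np.radians(psi);X=np.array([np.cos(a),np.sin(a),0]);Z=np.array([-np.sin(a),np.cos(a),0])
c=lambda x,y:(250+x/4-.375,150+y/4-.375)
def t(n,x,y,z):
    P=wplane(W,*c(x,y),z);print(n,P,(X@(P-p)*1e3).round(2),(Z@(P-p)*1e3).round(2))
t('bore L',203,285,.044);t('bore R',390,285,.044);t('bore top',297,197,.044)
t('tower top',298,133,.044);t('tower L',141,285,.044);t('tower R',456,285,.044)
z=p[2]-.0105
t('collar L',85,480,z);t('collar R',490,480,z);t('collar top',290,320,z)
for q in [(268,200),(265,320),(328,205),(323,320)]: t('slot',*q,.0185)
E
```

```text
bore L [0.4344 0.0397 0.044 ] -18.31 5.13
bore R [0.47   0.0505 0.044 ] 18.91 5.18
bore top [0.4471 0.0621 0.044 ] 0.35 22.87
tower top [0.4436 0.0742 0.044 ] 0.52 35.54
tower L [0.4225 0.0361 0.044 ] -30.72 5.14
tower R [0.4826 0.0544 0.044 ] 32.13 5.24
collar L [0.4262 0.0389 0.16  ] -26.41 6.81
collar R [0.4743 0.0536 0.16  ] 23.9 6.89
collar top [0.4446 0.0659 0.16  ] -0.96 27.32
slot [0.4427 0.0556 0.0185] -5.73 17.96
slot [0.4497 0.0301 0.0185] -6.44 -8.5
slot [0.4553 0.0583 0.0185] 7.1 16.9
slot [0.4618 0.0337 0.0185] 6.19 -8.49
```

Request:
drive_tool(
  increments="1.5 0 2.4 1 255; 0 15 0 0 255; 0 20 0 0 255; 0 20 0 0 255; 0 15 0 0 255; 0 0 0 0 255; 0 0 0 0 255",
)

```text
time: 14.4
position: [0.4546, 0.0439, 0.101]
tool_rot: [-1.56, -0.219, 0.218]
ft_force: [-0.1, -0.1, -2.4]
grip_width: 0.158
```

```bash
python3 - <<'E'
from h import *
save('wrist','w8');save('scene','s8');save('side','d8');st()
a=cv2.imread('pics/s8.png')[200:300,210:310]
b=cv2.imread('pics/d8.png')[260:360,290:390]
cv2.imwrite('pics/ab8.png',np.hstack([cv2.resize(k,(400,400),interpolation=cv2.INTER_CUBIC) for k in (a,b)]))
E
```

```text
t 14.55 p [0.4548 0.044  0.1013] psi 15.95 F [-0.4  0.4 -2.8] M [-0.16  0.05  0.02] w 0.16
```

View pics/ab8.png

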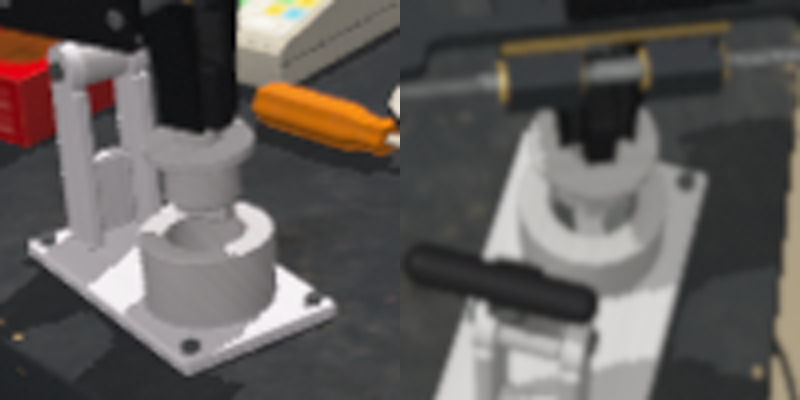

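View pics/w8.png

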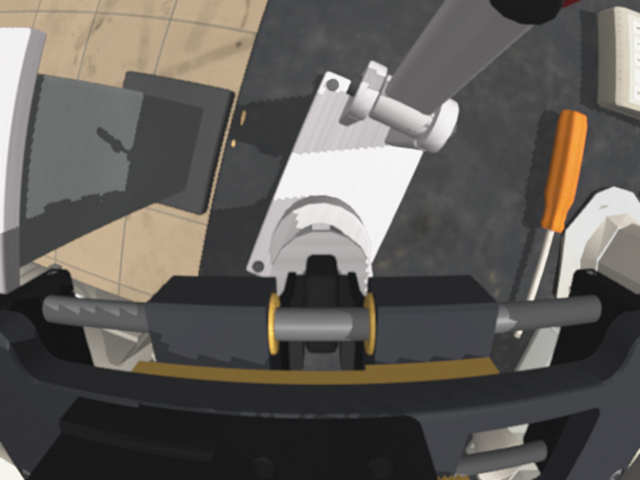

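```bash
python3 - <<'E'
from h import *
i=cv2.imread('pics/w8.png')[180:300,250:400]
cv2.imwrite('pics/w8c.png',cv2.resize(i,None,fx=5,fy=5,interpolation=cv2.INTER_CUBIC))
E
```

```text
(no output)
```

View pics/w8c.png

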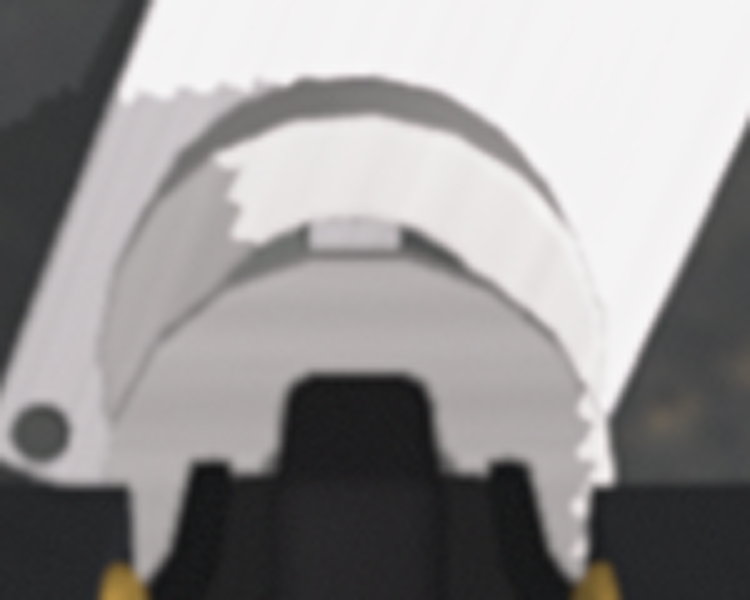

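```bash
python3 - <<'E'
from h import *
np.set_printoptions(precision=4,suppress=True)
W=dict(np.load('pics/w8.npz'))
p,psi=tool();a=np.radians(psi);X=np.array([np.cos(a),np.sin(a),0]);Z=np.array([-np.sin(a),np.cos(a),0])
c=lambda x,y:(250+x/5-.4,180+y/5-.4)
def t(n,x,y,z):
    P=wplane(W,*c(x,y),z);print(n,P,(X@(P-p)*1e3).round(2),(Z@(P-p)*1e3).round(2))
t('tower top',360,113,.044);t('tower L',98,345,.044);t('tower R',605,345,.044)
t('bore top',352,218,.044)
t('tower base top',355,76,.008)
z=p[2]-.0105
t('collar L',107,455,z);t('collar R',613,455,z);t('collar top',350,257,z)
t('slotL',308,235,.0185);t('slotR',402,235,.0185)
E
```

```text
tower top [0.4448 0.0748 0.044 ] -1.15 32.33
tower L [0.4215 0.0379 0.044 ] -33.68 3.31
tower R [0.482  0.0552 0.044 ] 29.23 3.3
bore top [0.4474 0.0621 0.044 ] -2.12 19.43
tower base top [0.4445 0.0735 0.008 ] -1.84 31.24
collar L [0.4278 0.0428 0.0908] -26.32 6.26
collar R [0.4762 0.0566 0.0908] 24.01 6.25
collar top [0.4455 0.069  0.0908] -2.11 26.55
slotL [0.4439 0.0524 0.0185] -8.2 11.1
slotR [0.4561 0.0559 0.0185] 4.54 11.09
```

Request:
drive_tool(
  increments="-1.2 0 -0.2 0 255; 0 6 0 0 255; 0 5 0 0 255; 0 4 0 0 255; 0 2 0 0 255; 0 0 0 0 255",
)

```text
time: 15.3
position: [0.453, 0.0433, 0.0834]
tool_rot: [-1.56, -0.218, 0.219]
ft_force: [-0.2, 0.3, -3.0]
grip_width: 0.158
```

```bash
python3 - <<'E'
from h import *
st()
E
```

```text
t 15.3 p [0.453  0.0433 0.0834] psi 15.95 F [-0.2  0.3 -3. ] M [-0.1   0.01  0.06] w 0.158
```

Request:
drive_tool(
  increments="0 2 0 0 255; 0 2 0 0 255; 0 2 0 0 255; 0 0 0 0 255",
)

```text
time: 15.8
position: [0.4531, 0.0433, 0.0775]
tool_rot: [-1.56, -0.219, 0.218]
ft_force: [0.0, 0.1, -2.8]
grip_width: 0.159
```

```bash
python3 - <<'E'
from h import *
st()
E
```

```text
t 15.8 p [0.4531 0.0433 0.0775] psi 15.95 F [ 0.   0.1 -2.8] M [-0.13 -0.08  0.02] w 0.159
```

Request:
drive_tool(
  increments="0 2 0 0 255; 0 2 0 0 255; 0 2 0 0 255; 0 2 0 0 255; 0 0 0 0 255",
)

```text
time: 16.42
position: [0.4531, 0.0433, 0.0694]
tool_rot: [-1.56, -0.218, 0.218]
ft_force: [0.8, 0.0, -3.0]
grip_width: 0.161
```

```bash
python3 - <<'E'
from h import *
st()
E
```

```text
t 16.43 p [0.4531 0.0433 0.0694] psi 15.95 F [ 0.8  0.  -3. ] M [-0.08 -0.06  0.01] w 0.161
```

Request:
drive_tool(
  increments="0 1 0 0 255; 0 1 0 0 255; 0 1 0 0 255; 0 0 0 0 255",
)

```text
time: 16.92
position: [0.4531, 0.0433, 0.0665]
tool_rot: [-1.56, -0.219, 0.218]
ft_force: [-0.0, -0.5, -2.1]
grip_width: 0.161
```

```bash
python3 - <<'E'
from h import *
st()
E
```

```text
t 16.93 p [0.4531 0.0433 0.0665] psi 15.95 F [-0.  -0.5 -2.1] M [-0.08 -0.03 -0.03] w 0.161
```

Request:
drive_tool(
  increments="0 1 0 0 255; 0 1 0 0 255; 0 1 0 0 255; 0 0 0 0 255",
)

```text
time: 17.42
position: [0.4531, 0.0433, 0.0635]
tool_rot: [-1.56, -0.219, 0.218]
ft_force: [1.4, 1.0, -3.3]
grip_width: 0.16
```

```bash
python3 - <<'E'
from h import *
st()
E
```

```text
t 17.43 p [0.4531 0.0433 0.0635] psi 15.95 F [ 1.4  1.  -3.3] M [-0.13 -0.12 -0.07] w 0.16
```

The tongue went past the proud height without resistance, so it is in the slot. I'll lower gently onto the rim.

Request:
drive_tool(
  increments="0 1 0 0 255; 0 1 0 0 255; 0 1 0 0 255; 0 0 0 0 255",
)

```text
time: 17.92
position: [0.4531, 0.0433, 0.0605]
tool_rot: [-1.56, -0.219, 0.218]
ft_force: [0.3, 0.7, -2.7]
grip_width: 0.157
```

```bash
python3 - <<'E'
from h import *
st()
E
```

```text
t 17.93 p [0.4531 0.0433 0.0605] psi 15.95 F [ 0.3  0.7 -2.7] M [-0.11 -0.13 -0.02] w 0.157
```

Request:
drive_tool(
  increments="0 0.5 0 0 255; 0 0.5 0 0 255; 0 0 0 0 255",
)

```text
time: 18.3
position: [0.4531, 0.0433, 0.0604]
tool_rot: [-1.559, -0.218, 0.219]
ft_force: [-2.6, -0.7, 7.4]
grip_width: 0.159
```

```bash
python3 - <<'E'
from h import *
save('scene','s9');save('side','d9');st()
a=cv2.imread('pics/s9.png')[200:300,210:310]
b=cv2.imread('pics/d9.png')[260:360,290:390]
cv2.imwrite('pics/ab9.png',np.hstack([cv2.resize(k,(400,400),interpolation=cv2.INTER_CUBIC) for k in (a,b)]))
E
```

```text
t 18.4 p [0.4531 0.0433 0.0604] psi 15.94 F [-3.2 -0.3  6.4] M [-0.27  0.74 -0.01] w 0.158
```

View pics/ab9.png

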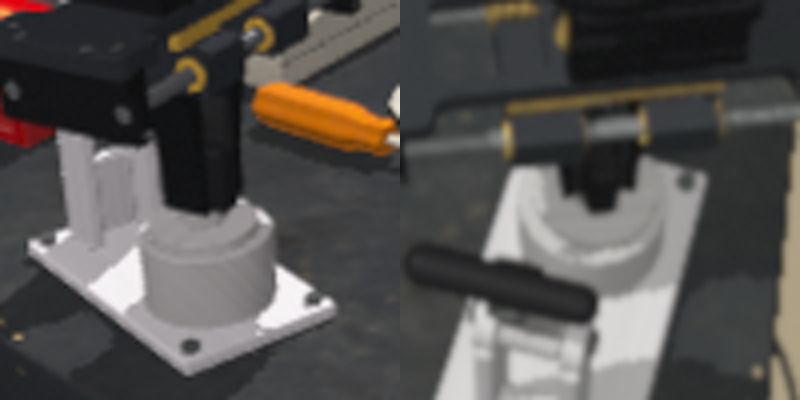

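The force rose at TCP z 0.0604 against the predicted 0.0605, so the collar is on the rim. Now I'll ease off, open and rise.

Request:
drive_tool(
  increments="0 -0.7 0 0 255; 0 0 0 0 180; 0 0 0 0 120; 0 0 0 0 60; 0 0 0 0 0; 0 0 0 0 0; 0 0 0 0 0; 0 -5 0 0 0; 0 -15 0 0 0; 0 -25 0 0 0; 0 -30 0 0 0; 0 -30 0 0 0; 0 -20 0 0 0",
)

```text
time: 20.02
position: [0.4539, 0.0433, 0.188]
tool_rot: [-1.559, -0.221, 0.216]
ft_force: [0.2, -0.7, -0.0]
grip_width: 0.999
```

```bash
python3 - <<'E'
from h import *
save('wrist','w10');save('scene','s10');save('side','d10');st()
a=cv2.imread('pics/s10.png')[200:300,210:310]
b=cv2.imread('pics/d10.png')[260:360,290:390]
cv2.imwrite('pics/ab10.png',np.hstack([cv2.resize(k,(400,400),interpolation=cv2.INTER_CUBIC) for k in (a,b)]))
E
```

```text
t 20.18 p [0.454  0.0435 0.1868] psi 15.95 F [ 0.6 -0.6  0.6] M [-0.05  0.    0.03] w 1.001
```

View pics/ab10.png

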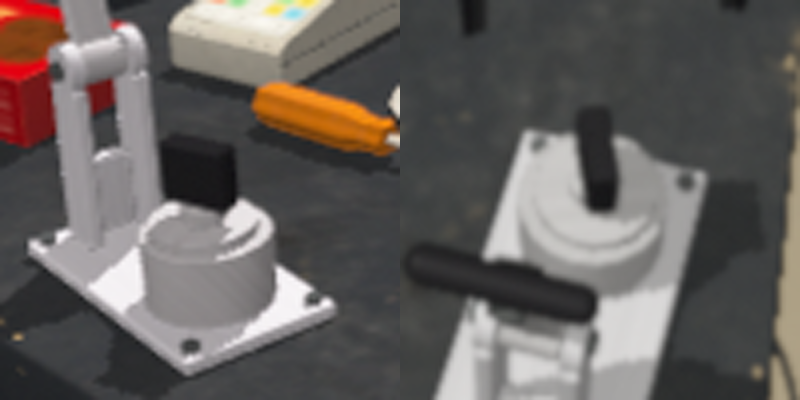

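View pics/w10.png

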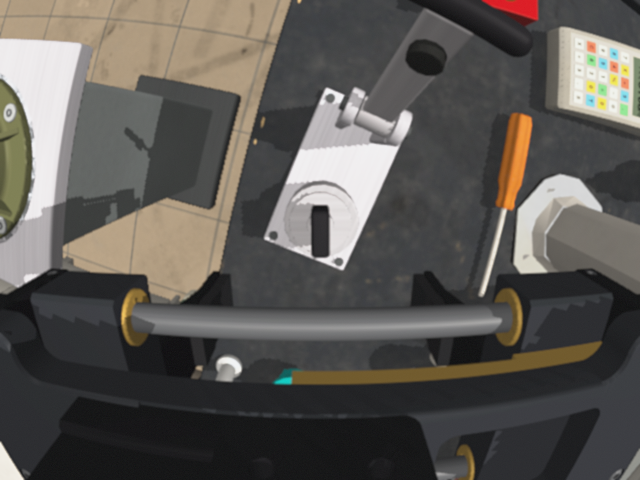

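The core stands at home with its collar on the rim (wing at (320,230) in the wrist view). Next I plan the clamp push, with closed fingers and the tool's x along the hinge axis.

```bash
cat >> h.py <<'E'
S=np.array([.4526,.0436]);_b=np.radians(83.1);BY=np.array([np.cos(_b),np.sin(_b)]);BX=np.array([np.sin(_b),-np.cos(_b)])
def blk(y,z,b=0): 
    q=S+BY*y/1000+BX*b/1000; return (q[0],q[1],z/1000)
def inblk():
    p,_=tool(); d=p[:2]-S; print('block y %.1f x %.1f z %.1f'%(1e3*d@BY,1e3*d@BX,1e3*p[2]))
def hnd(phi): return 92-122*np.cos(phi),102+122*np.sin(phi)
E
python3 - <<'E'
from h import *
q=plan([(*blk(0,275),2,4),(*blk(185,275),-7,6)],fing=255)
q=plan([(*blk(185,209),-7,3)],start=q,fing=255)
E
```

```text
10 0 -22 0 3 255; -1 -22 0 4 255; 0 -22 0 3 255; 0 -22 0 4 255; 5 0 31 1 255; 4 0 30 2 255; 3 0 31 1 255; 2 0 31 2 255; 2 0 30 1 255; 1 0 31 2 255
end [0.475  0.2269 0.2748] -7.1
3 0 22 0 0 255; 0 22 0 0 255; 0 22 0 0 255
end [0.475  0.2269 0.2088] -7.1
```

Request:
drive_tool(
  increments="0 -22 0 3 255; -1 -22 0 4 255; 0 -22 0 3 255; 0 -22 0 4 255; 5 0 31 1 255; 4 0 30 2 255; 3 0 31 1 255; 2 0 31 2 255; 2 0 30 1 255; 1 0 31 2 255; 0 0 0 0 255; 0 0 0 0 255",
)

```text
time: 21.68
position: [0.4739, 0.2256, 0.2725]
tool_rot: [-1.57, 0.098, -0.096]
ft_force: [-0.0, -0.2, 0.8]
grip_width: 0.004
```

```bash
python3 - <<'E'
from h import *
save('scene','s11');save('side','d11');save('wrist','w11');st();inblk()
a=cv2.imread('pics/s11.png');b=cv2.imread('pics/d11.png')
cv2.imwrite('pics/ab11.png',np.hstack([cv2.resize(k,(400,400),interpolation=cv2.INTER_CUBIC) for k in (a[60:310,100:350],b[210:460,220:470])]))
E
```

```text
t 21.82 p [0.4742 0.2254 0.2732] psi -7.15 F [ 0.1  0.1 -0. ] M [-0.1   0.07  0.02] w 0.007
block y 183.1 x -0.4 z 273.2
```

View pics/ab11.png

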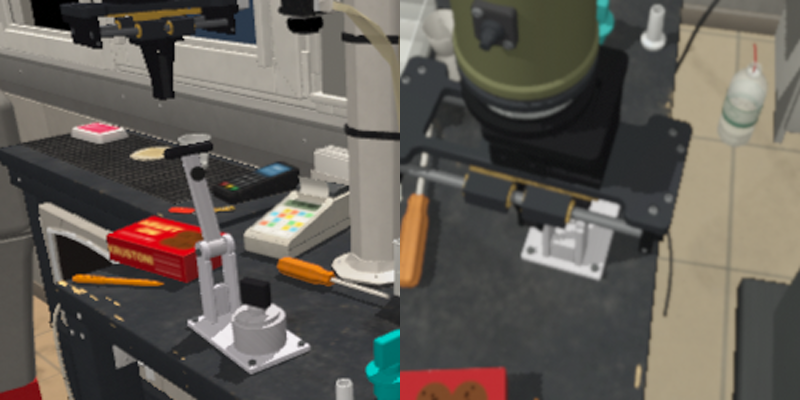

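View pics/w11.png

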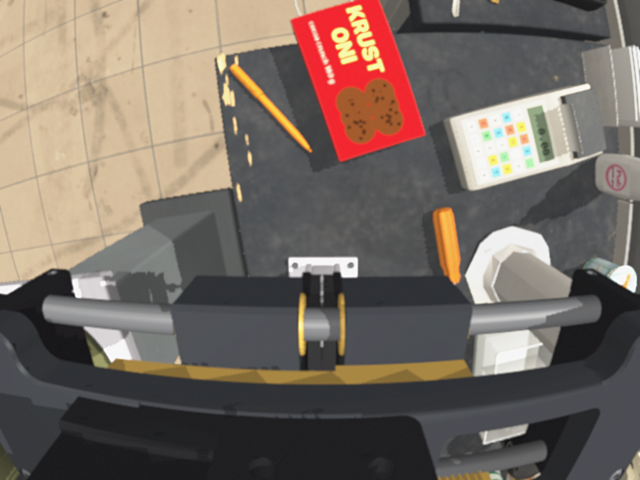

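Request:
drive_tool(
  increments="0 22 0 0 255; 0 22 0 0 255; 0 20 0 0 255; 0 0 -8 0 255; 0 0 -8 0 255; 0 0 -6 0 255; 0 0 0 0 255",
)

```text
time: 22.7
position: [0.4718, 0.2043, 0.2101]
tool_rot: [-1.567, 0.097, -0.099]
ft_force: [0.4, -1.0, 0.5]
grip_width: 0.006
```

```bash
python3 - <<'E'
from h import *
save('scene','s12');st();inblk()
a=cv2.imread('pics/s12.png')
cv2.imwrite('pics/a12.png',cv2.resize(a[100:300,140:340],(700,600),interpolation=cv2.INTER_CUBIC))
E
```

```text
t 22.75 p [0.4717 0.2048 0.2099] psi -7.09 F [0.  0.3 0.2] M [-0.08  0.08 -0.  ] w 0.005
block y 162.3 x -0.5 z 209.9
```

View pics/a12.png

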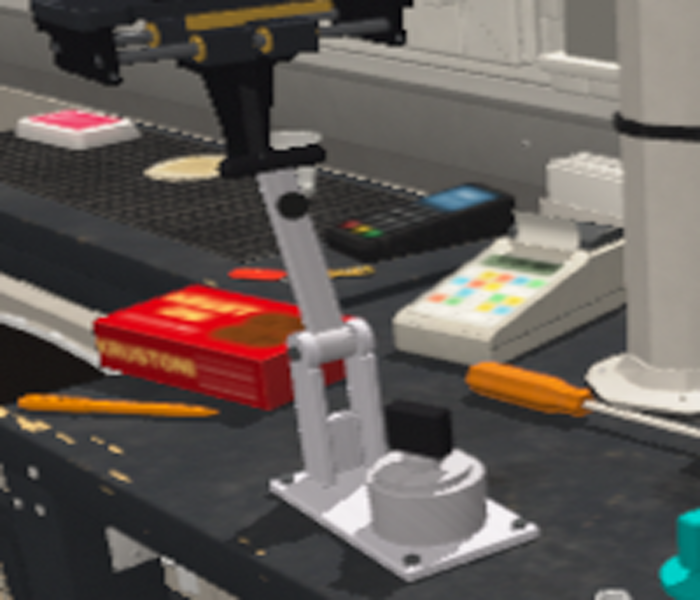

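Request:
drive_tool(
  increments="0 -1 -5 0 255; 0 -1 -5 0 255; 0 -1 -5 0 255; 0 -1 -5 0 255",
)

```text
time: 23.25
position: [0.4691, 0.1853, 0.2137]
tool_rot: [-1.568, 0.096, -0.097]
ft_force: [0.1, 2.0, 1.4]
grip_width: 0.003
```

```bash
python3 - <<'E'
from h import *
st();inblk()
E
```

```text
t 23.25 p [0.4691 0.1853 0.2137] psi -7.02 F [0.1 2.  1.4] M [ 0.32  0.03 -0.07] w 0.003
block y 142.6 x -0.7 z 213.7
```

Request:
drive_tool(
  increments="0 -1 -6 0 255; 0 -1 -6 0 255; 0 -1 -6 0 255; 0 -1 -6 0 255; 0 0 -6 0 255; 0 0 -5 0 255",
)

```text
time: 24.0
position: [0.4645, 0.1498, 0.2172]
tool_rot: [-1.569, 0.097, -0.097]
ft_force: [0.2, 1.5, 0.3]
grip_width: 0.005
```

```bash
python3 - <<'E'
from h import *
save('scene','s13');st();inblk()
a=cv2.imread('pics/s13.png')
cv2.imwrite('pics/a13.png',cv2.resize(a[100:300,140:340],(700,600),interpolation=cv2.INTER_CUBIC))
E
```

```text
t 24.05 p [0.4644 0.1491 0.2172] psi -7.11 F [-0.6  0.5  0.2] M [0.04 0.15 0.04] w 0.002
block y 106.1 x -0.9 z 217.2
```

View pics/a13.png

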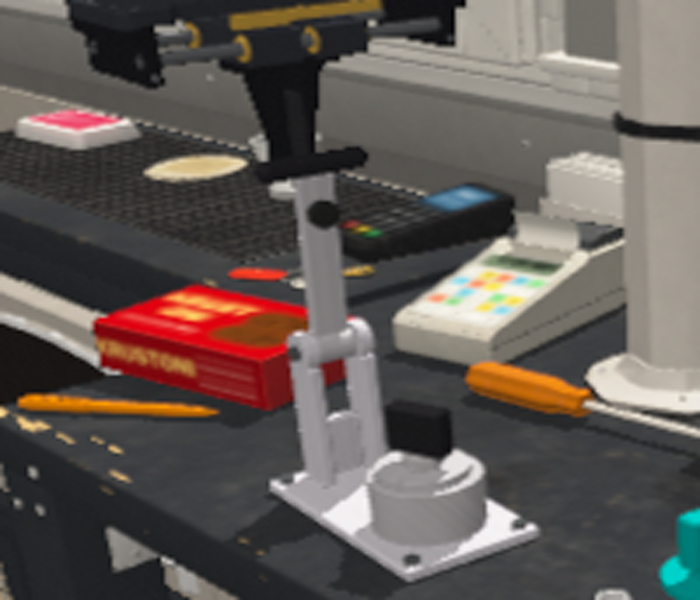

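The bar is nearly vertical and following the fingers. I'll keep pushing it over the top.

Request:
drive_tool(
  increments="0 0 -6 0 255; 0 0 -6 0 255; 0 0 -6 0 255; 0 1 -6 0 255; 0 1 -6 0 255; 0 1 -6 0 255; 0 1 -5 0 255",
)

```text
time: 24.92
position: [0.4595, 0.1092, 0.2132]
tool_rot: [-1.569, 0.097, -0.097]
ft_force: [-0.2, 0.4, -2.5]
grip_width: 0.009
```

```bash
python3 - <<'E'
from h import *
save('scene','s14');st();inblk()
a=cv2.imread('pics/s14.png')
cv2.imwrite('pics/a14.png',cv2.resize(a[100:300,140:340],(700,600),interpolation=cv2.INTER_CUBIC))
E
```

```text
t 24.98 p [0.4594 0.1084 0.2131] psi -7.11 F [ 0.1  0.  -1.6] M [ 0.13  0.07 -0.03] w 0.007
block y 65.2 x -1.0 z 213.1
```

View pics/a14.png

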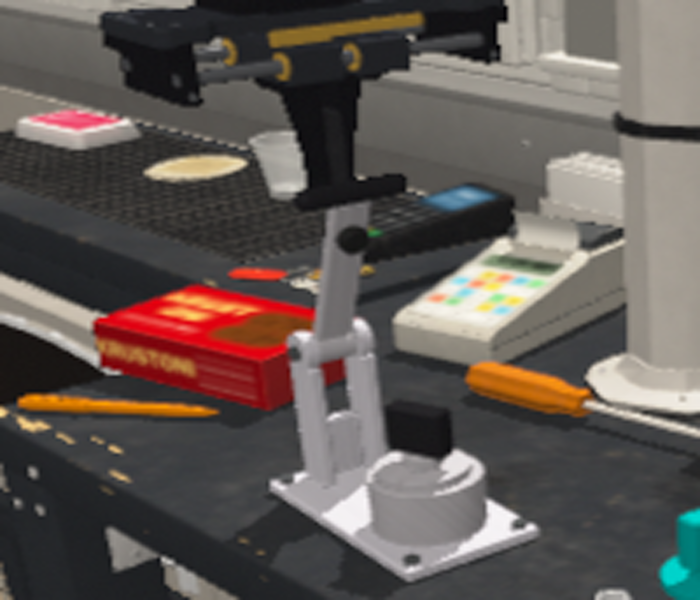

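Request:
drive_tool(
  increments="0 0 -6 0 255; 0 1 -6 0 255; 0 2 -5 0 255; 0 2 -5 0 255; 0 -10 2 0 255; 0 -10 0 0 255; 0 0 0 0 255",
)

```text
time: 25.85
position: [0.4579, 0.0901, 0.2296]
tool_rot: [-1.568, 0.095, -0.098]
ft_force: [-0.1, 0.2, -0.2]
grip_width: 0.006
```

```bash
python3 - <<'E'
from h import *
A=save('scene','s15');B=save('side','d15');st();inblk()
a=cv2.imread('pics/s15.png');b=cv2.imread('pics/d15.png')
cv2.imwrite('pics/a15.png',np.hstack([cv2.resize(k,(400,500),interpolation=cv2.INTER_CUBIC) for k in (a[130:280,180:300],b[210:360,280:400])]))
for f in (1.1,1.0,.9): 
    y,z=hnd(f);print(f,[np.round(proj(A,blk(y,z,b)),0) for b in (-33,33)],[np.round(proj(B,blk(y,z,b)),0) for b in (-33,33)])
E
```

```text
t 25.95 p [0.4573 0.0899 0.2285] psi -7.04 F [0.5 1.  0.6] M [-0.09  0.05  0.  ] w 0.003
block y 46.5 x -0.9 z 228.5
1.1 [array([227., 171.]), array([259., 164.])] [array([359., 277.]), array([313., 266.])]
1.0 [array([230., 176.]), array([262., 168.])] [array([360., 273.]), array([316., 262.])]
0.9 [array([233., 181.]), array([265., 173.])] [array([361., 270.]), array([317., 260.])]
```

View pics/a15.png

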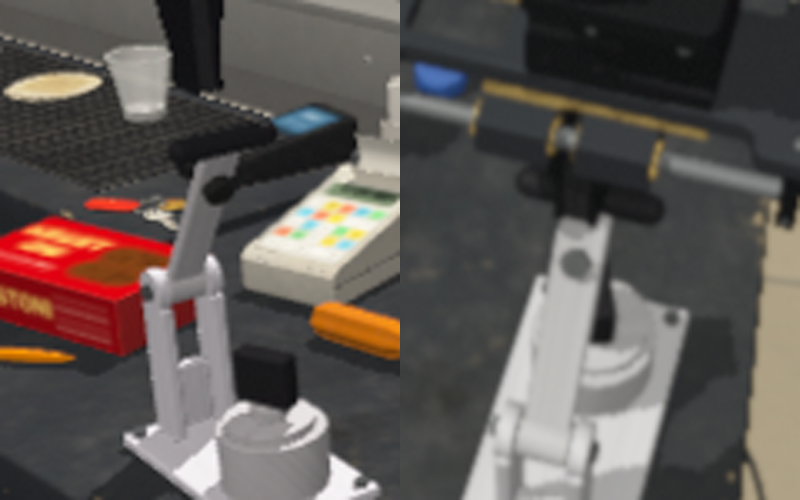

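```bash
python3 - <<'E'
from h import *
q=plan([(*blk(24,222),-7,3)],fing=255)
w=[]
for f in (.95,.9,.85,.8,.75,.7,.65,.6):
    y,z=hnd(f); w.append((*blk(y-0,z+7),-7,1))
q=plan(w,start=q,fing=255)
E
```

```text
3 0 2 -8 0 255; 1 2 -7 0 255; 0 3 -8 0 255
end [0.4554 0.0669 0.2215] -7.0
8 0 13 -2 0 255; 0 4 -5 0 255; 0 4 -5 0 255; 0 4 -5 0 255; 0 4 -4 0 255; 0 5 -4 0 255; 0 5 -4 0 255; 0 5 -3 0 255
end [0.4515 0.0352 0.1775] -7.0
```

Request:
drive_tool(
  increments="0 2 -8 0 255; 1 2 -7 0 255; 0 3 -8 0 255; 0 4 -1 0 255; 0 5 -1 0 255; 0 4 -2 0 255; 0 4 -3 0 255; 0 4 -5 0 255",
)

```text
time: 26.95
position: [0.4535, 0.0517, 0.2016]
tool_rot: [-1.573, 0.099, -0.097]
ft_force: [-3.7, -8.3, 12.1]
grip_width: 0.004
```

```bash
python3 - <<'E'
from h import *
A=save('scene','s16');st();inblk()
a=cv2.imread('pics/s16.png')
cv2.imwrite('pics/a16.png',cv2.resize(a[120:280,170:310],(600,600),interpolation=cv2.INTER_CUBIC))
E
```

```text
t 27.0 p [0.4534 0.0509 0.2009] psi -7.19 F [-4.1 -8.2  9.4] M [-1.73  0.93  0.01] w 0.009
block y 7.3 x -0.1 z 200.9
```

View pics/a16.png

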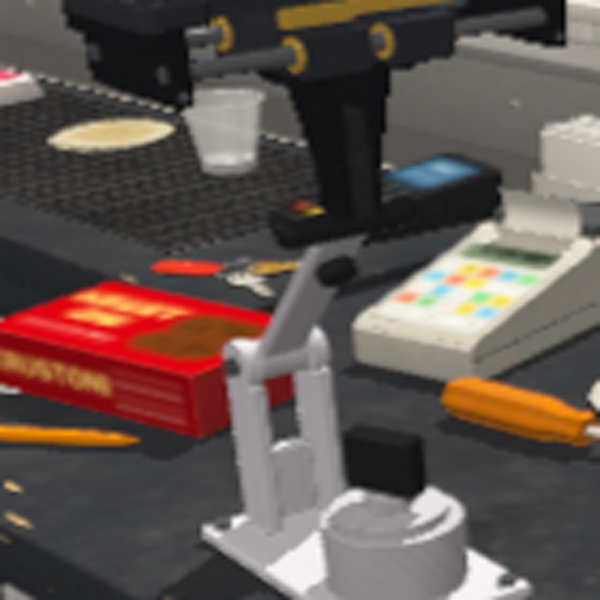

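The fingertip has slid to the front of the handle: the force has a −y part of about 8 N. I'll back off upward, shift towards the hinge and press from the top again.

Request:
drive_tool(
  increments="0 -6 0 0 255; 0 -6 0 0 255; 0 0 6 0 255; 0 0 5 0 255; 0 0 0 0 255",
)

```text
time: 27.62
position: [0.455, 0.0666, 0.2119]
tool_rot: [-1.569, 0.096, -0.095]
ft_force: [0.2, -0.7, -0.3]
grip_width: 0.001
```

```bash
python3 - <<'E'
from h import *
A=save('scene','s17');B=save('side','d17');st();inblk()
a=cv2.imread('pics/s17.png');b=cv2.imread('pics/d17.png')
cv2.imwrite('pics/a17.png',np.hstack([cv2.resize(k,(400,500),interpolation=cv2.INTER_CUBIC) for k in (a[130:280,180:300],b[210:360,280:400])]))
for f in (1.0,.9,.8,.7): 
    y,z=hnd(f);print(f,y,z,[np.round(proj(A,blk(y,z,b)),0) for b in (-33,33)],[np.round(proj(B,blk(y,z,b)),0) for b in (-33,33)])
E
```

```text
t 27.73 p [0.455 0.066 0.212] psi -7.02 F [-0.6  0.8 -0.2] M [-0.08  0.06 -0.01] w 0.007
block y 22.5 x -0.3 z 212.0
1.0 26.083118684086955 204.6594601465634 [array([230., 176.]), array([262., 168.])] [array([360., 273.]), array([316., 262.])]
0.9 16.16358387097894 197.56588297455298 [array([233., 181.]), array([265., 173.])] [array([361., 270.]), array([317., 260.])]
0.8 7.0017814596458265 189.5174430897418 [array([236., 187.]), array([268., 178.])] [array([362., 268.]), array([319., 258.])]
0.7 -1.3107468487075948 180.5945578429983 [array([239., 193.]), array([271., 184.])] [array([363., 267.]), array([321., 257.])]
```

View pics/a17.png

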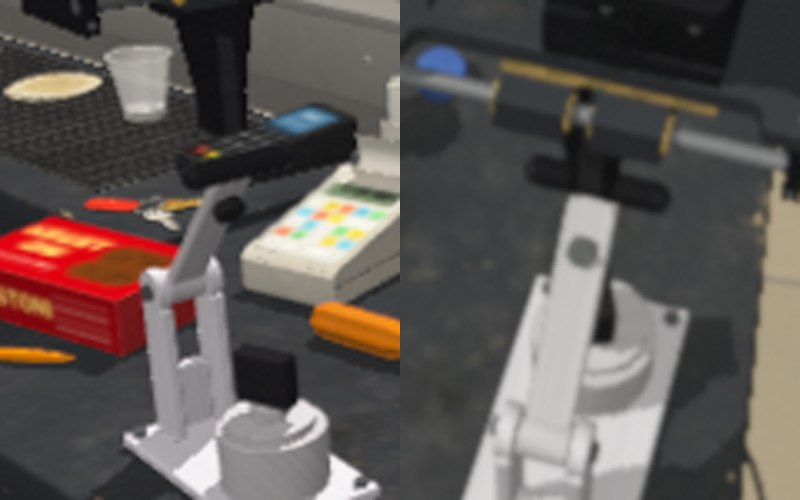

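```bash
python3 - <<'E'
from h import *
q=plan([(*blk(14,203.5),-7,3)],fing=255)
y0,z0=hnd(.87);w=[]
for f in (.82,.77,.72,.67,.62,.57):
    y,z=hnd(f); w.append((*blk(y+1.5,z+7),-7,1))
q=plan(w,start=q,fing=255)
w=[]
for f in (.51,.46,.41,.36,.31,.26,.22):
    y,z=hnd(f); w.append((*blk(y+1.5,z+7),-7,1))
q=plan(w,start=q,fing=255)
E
```

```text
3 0 3 -3 0 255; 0 3 -3 0 255; 0 3 -2 0 255
end [0.4541 0.058  0.203 ] -7.0
6 0 5 -4 0 255; 0 4 -5 0 255; 0 5 -4 0 255; 0 4 -4 0 255; 0 5 -3 0 255; 0 5 -4 0 255
end [0.4511 0.0342 0.175 ] -7.0
7 0 6 -3 0 255; 0 6 -3 0 255; 0 5 -3 0 255; 0 6 -2 0 255; 0 6 -2 0 255; 0 6 -2 0 255; 0 4 -1 0 255
end [0.4492 0.0183 0.136 ] -7.0
```

Request:
drive_tool(
  increments="0 3 -3 0 255; 0 3 -3 0 255; 0 3 -2 0 255; 0 4 -5 0 255; 0 4 -5 0 255; 0 4 -4 0 255; 0 0 0 0 255",
)

```text
time: 28.6
position: [0.4522, 0.0435, 0.1909]
tool_rot: [-1.569, 0.098, -0.097]
ft_force: [-0.0, -0.1, 0.3]
grip_width: 0.009
```

```bash
python3 - <<'E'
from h import *
st();inblk()
E
```

```text
t 28.6 p [0.4522 0.0435 0.1909] psi -7.09 F [-0.  -0.1  0.3] M [-0.1   0.07 -0.07] w 0.009
block y -0.1 x -0.4 z 190.9
```

```bash
python3 - <<'E'
from h import *
A=save('scene','s18');B=save('side','d18');st();inblk()
a=cv2.imread('pics/s18.png');b=cv2.imread('pics/d18.png')
cv2.imwrite('pics/a18.png',np.hstack([cv2.resize(k,(400,500),interpolation=cv2.INTER_CUBIC) for k in (a[130:280,180:300],b[210:360,280:400])]))
E
```

```text
t 28.7 p [0.4524 0.044  0.1912] psi -7.05 F [ 0.1  0.5 -0.3] M [-0.11  0.02 -0.  ] w 0.004
block y 0.4 x -0.2 z 191.2
```

View pics/a18.png

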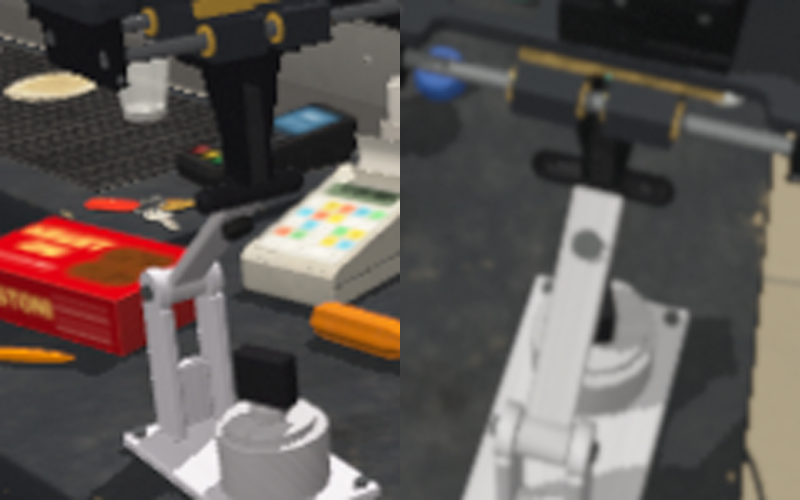

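The handle is following at low force and is now at about 0.75 rad. I'll continue along the arc.

Request:
drive_tool(
  increments="0 4 -4 0 255; 0 5 -4 0 255; 0 5 -4 0 255; 0 5 -4 0 255; 0 5 -3 0 255; 0 5 -3 0 255; 0 0 0 0 255",
)

```text
time: 29.58
position: [0.4494, 0.0219, 0.1617]
tool_rot: [-1.569, 0.098, -0.096]
ft_force: [0.2, 0.7, -0.1]
grip_width: 0.007
```

```bash
python3 - <<'E'
from h import *
st();inblk()
for f in (.5,.45,.4):print(f,hnd(f))
E
```

```text
t 29.57 p [0.4494 0.0219 0.1617] psi -7.08 F [ 0.2  0.7 -0.1] M [-0.15  0.08  0.02] w 0.007
block y -22.0 x -0.6 z 161.7
0.5 (np.float64(-15.065072550625473), np.float64(160.48991570971276))
0.45 (np.float64(-17.85454648702658), np.float64(155.0657951615701))
0.4 (np.float64(-20.369441268351977), np.float64(149.50903776165535))
```

Request:
drive_tool(
  increments="0 5 0 0 255; 0 5 -1 0 255; 0 5 0 0 255; 0 5 -1 0 255; 0 5 -1 0 255; 0 5 0 0 255; 0 4 -1 0 255; 0 0 0 0 255",
)

```text
time: 30.58
position: [0.449, 0.0182, 0.1279]
tool_rot: [-1.569, 0.097, -0.096]
ft_force: [-0.0, -0.2, -0.1]
grip_width: 0.006
```

```bash
python3 - <<'E'
from h import *
A=save('scene','s19');B=save('side','d19');st();inblk()
a=cv2.imread('pics/s19.png');b=cv2.imread('pics/d19.png')
cv2.imwrite('pics/a19.png',np.hstack([cv2.resize(k,(400,500),interpolation=cv2.INTER_CUBIC) for k in (a[150:300,190:310],b[210:360,280:400])]))
E
```

```text
t 30.68 p [0.4493 0.0183 0.1283] psi -7.05 F [ 0.3 -0.  -0.1] M [-0.1   0.04  0.01] w 0.007
block y -25.5 x -0.3 z 128.3
```

View pics/a19.png

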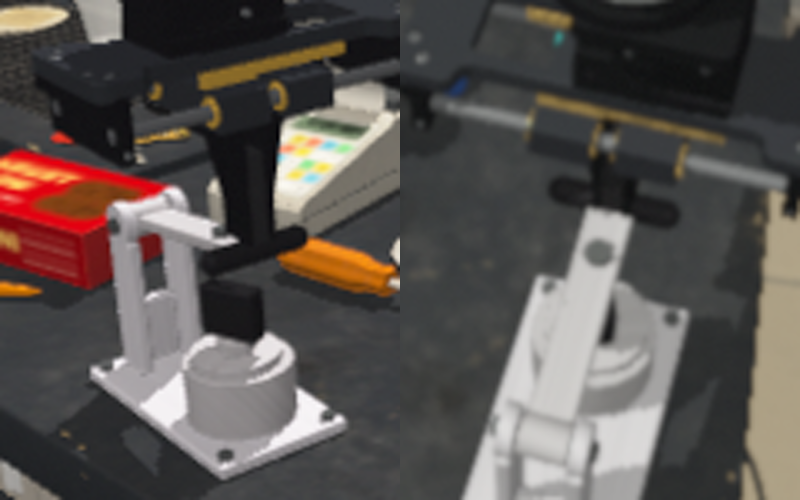

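Request:
drive_tool(
  increments="0 4 -1 0 255; 0 4 -1 0 255; 0 3 0 0 255; 0 2 0 0 255; 0 0 0 0 255",
)

```text
time: 31.3
position: [0.4489, 0.0162, 0.115]
tool_rot: [-1.569, 0.097, -0.096]
ft_force: [0.2, 0.4, 0.3]
grip_width: 0.003
```

```bash
python3 - <<'E'
from h import *
st();inblk()
E
```

```text
t 31.3 p [0.4489 0.0162 0.115 ] psi -7.05 F [0.2 0.4 0.3] M [-0.07  0.1   0.02] w 0.003
block y -27.6 x -0.4 z 115.0
```

Request:
drive_tool(
  increments="0 1 0 0 255; 0 1 0 0 255; 0 1 0 0 255; 0 0 0 0 255",
)

```text
time: 31.8
position: [0.449, 0.0163, 0.1122]
tool_rot: [-1.569, 0.097, -0.097]
ft_force: [-0.3, -0.2, 1.0]
grip_width: 0.007
```

```bash
python3 - <<'E'
from h import *
st();inblk()
E
```

```text
t 31.8 p [0.449  0.0163 0.1122] psi -7.05 F [-0.3 -0.2  1. ] M [-0.06  0.07  0.01] w 0.007
block y -27.6 x -0.3 z 112.2
```

Request:
drive_tool(
  increments="0 1 0 0 255; 0 1 0 0 255; 0 0 0 0 255",
)

```text
time: 32.17
position: [0.449, 0.0163, 0.1102]
tool_rot: [-1.569, 0.097, -0.097]
ft_force: [-0.4, -0.3, -0.2]
grip_width: 0.004
```

```bash
python3 - <<'E'
from h import *
st();inblk()
E
```

```text
t 32.17 p [0.449  0.0163 0.1102] psi -7.05 F [-0.4 -0.3 -0.2] M [-0.09  0.06  0.  ] w 0.004
block y -27.6 x -0.3 z 110.2
```

Request:
drive_tool(
  increments="0 0.5 0 0 255; 0 0.5 0 0 255; 0 0 0 0 255",
)

```text
time: 32.55
position: [0.449, 0.0162, 0.1094]
tool_rot: [-1.568, 0.097, -0.097]
ft_force: [-1.2, 0.4, 1.2]
grip_width: 0.002
```

```bash
python3 - <<'E'
from h import *
st();inblk()
E
```

```text
t 32.55 p [0.449  0.0162 0.1094] psi -7.05 F [-1.2  0.4  1.2] M [-0.16  0.22  0.01] w 0.002
block y -27.6 x -0.3 z 109.4
```

Request:
drive_tool(
  increments="0 0.5 0 0 255; 0 0 0 0 255",
)

```text
time: 32.8
position: [0.4491, 0.0163, 0.1092]
tool_rot: [-1.568, 0.097, -0.097]
ft_force: [-3.2, -0.2, 4.6]
grip_width: 0.002
```

```bash
python3 - <<'E'
from h import *
st();inblk()
E
```

```text
t 32.8 p [0.4491 0.0163 0.1092] psi -7.05 F [-3.2 -0.2  4.6] M [-0.22  0.48 -0.03] w 0.002
block y -27.5 x -0.2 z 109.2
```

Request:
drive_tool(
  increments="0 0.3 0 0 255; 0 0 0 0 255; 0 -1 0 0 255; 0 -5 0 0 255; 0 -20 0 0 255; 0 -40 0 0 255; 0 -40 0 0 255; 0 -20 0 0 255; 0 0 0 0 255",
)

```text
time: 33.92
position: [0.4501, 0.0164, 0.2359]
tool_rot: [-1.567, 0.094, -0.099]
ft_force: [0.2, 0.3, -0.9]
grip_width: 0.005
```

```bash
python3 - <<'E'
from h import *
A=save('scene','s20');B=save('side','d20');W=save('wrist','w20');st();inblk()
a=cv2.imread('pics/s20.png');b=cv2.imread('pics/d20.png')
cv2.imwrite('pics/a20.png',np.hstack([cv2.resize(k,(400,500),interpolation=cv2.INTER_CUBIC) for k in (a[160:310,200:320],b[210:360,280:400])]))
for f in (0,.08):
    y,z=hnd(f);print(f,[np.round(proj(A,blk(y,z,b)),1) for b in (-33,33)],[np.round(proj(B,blk(y,z,b)),1) for b in (-33,33)])
E
```

```text
t 34.08 p [0.4483 0.0161 0.2332] psi -7.05 F [-0.  -0.6 -0.2] M [-0.14  0.02  0.04] w 0.009
block y -27.8 x -1.0 z 233.2
0 [array([251.6, 239.3]), array([282.9, 229. ])] [array([364.2, 279.6]), array([325.4, 270.1])]
0.08 [array([251. , 234.1]), array([282.5, 224. ])] [array([364.5, 276.5]), array([325.3, 267. ])]
```

View pics/a20.png

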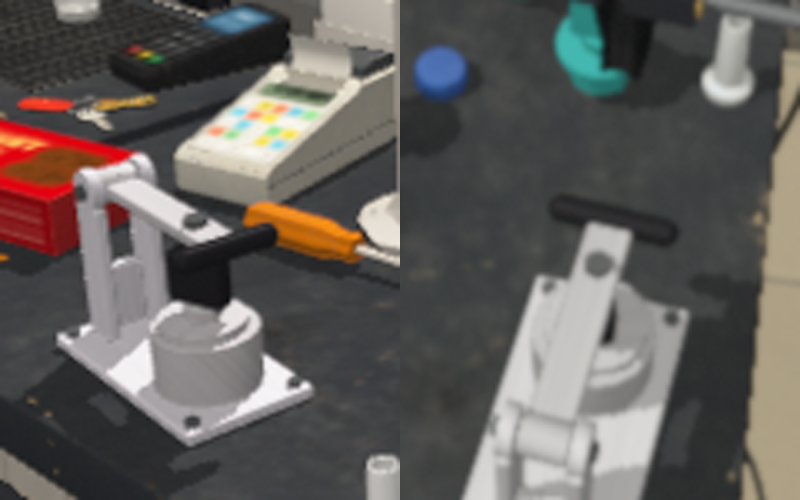

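View pics/s20.png

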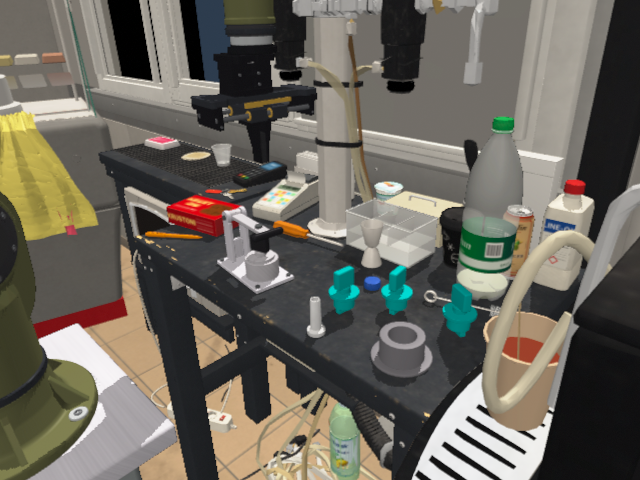

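```bash
python3 - <<'E'
from h import *
print(workorder.close_job())
E
```

```text
the job is handed in; nothing more can be done
None
```

The core is in the socket and the clamp bar is closed on it; I handed the job in at about 34 s, with the robot clear of everything.

- **Core:** I lined its tongue up with the slot, which I could see in the wrist camera image at about 0.41 rad from the block's y axis. It went straight in with no turning needed. The force only rose (about 10 N) at TCP z 0.0604, against 0.0605 expected for fully home. The picture after I let go shows the collar on the rim.
- **Clamp:** I pushed the handle over the top and then pressed it down. It stopped at handle height, TCP z 0.1092 against 0.109 expected, with about 4.6 N. I then pressed 0.3 mm further without reading the force again. The last views put the handle ends within about 2 pixels of the closed position, and short of the proud-core position at 0.08 rad.
- **Jigger and spare nozzle:** both stand where they were in the last view.

Two things did not go cleanly:
- **First grasp:** it closed at about 20 mm instead of 14. The fingertips were probably on the neck below the wing, so I opened, rose 5 mm and gripped again. The core was held 5 mm above its nominal grip point.
- **Pressing the handle:** midway down, the push briefly went off direction and reached about 15 N on the handle. I backed off and carried on along the arc.

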